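# Photograph specimen blocks on the index table

## Robot

A 6-joint arm with a two-finger parallel gripper is mounted at the origin on the work surface. World frame = base frame: x ahead of the robot, y to its left, z up, the work surface at z = 0. Lengths are in m, angles in rad, forces in N, time in s.
With the tool pointing down it reaches from about 0.25 to 0.775 m from the base axis. Payload 4 kg.
Tool frame: the origin (TCP) lies on the centre line of the jaws, within the pads' length; the fingertips stand 8 mm ahead of it and the grasp point (between the pads) lies 11 mm behind it; z points along the fingers, y is the direction in which the jaws open and shut (so a half turn about z gives the same grasp; the last joint's range is limited). The gripper opens to 94 mm and grips with 3 to 60 N. Pads are 16 mm wide; open, the fingers measure 119 mm over their backs; the gripper's body (75 mm by 177 mm) begins 78 mm behind the grasp point.
Start: joints at [1.195, 0.087, 1.371, -0, 1.684, -0.103], TCP at [0.148, 0.53, 0.214] pointing down, gripper open.
Joint ranges: [-3.1, 3.1], [-0.76, 2.03], [0.27, 2.55], [-1.08, 4.22], [0.17, 2.65], [-2.57, 2.57]. Speed limits (rad/s): [2.79, 2.79, 3.14, 3.14, 3.14, 3.14].

## Interface

Orientations are given as [roll, pitch, yaw] about the fixed x, y, z axes, in that order (R = Rz(yaw) Ry(pitch) Rx(roll)).
In Python, from bench import robot, cams, close_job gives the robot as it stands.
- The arm moves only by the tool arm_command, never from a script. Its argument "plan" is one flat list of numbers, 7 for each row, row after row: the shift along the tool's x, y, z in cm, then the turn, a rotation vector about the tool's x, y, z in degrees, then the closure, from 0 (fully open) to 1 (shut). A call has 1 to 8 rows; each row shifts and turns the commanded pose from where the row before left it, along the tool's axes as they then stand; what a row does not reach is not made up. A row lasts 1/8 s, in which the tool goes at most 62.5 mm and 10.7 degrees, less where a joint would pass 70% of its speed; a pose out of reach is approached as far as the arm can. A call with a gripper value outside its range is refused whole. The fingers move at their own pace and stop on an object; the grip force is fixed at half the most. Time passes only in rows, so rows that do not move let the fingers close. It gives the time, the measured TCP pose, the force and the opening at its end, in the units of the state.
- robot.get_obs(): the state, without advancing time (a new reading comes with each control period).
- cams.snapshot(name): name is "scene" or "top" or "wrist"; returns a dict with "pixels" (384x512x3 uint8, red, green, blue), "fov_y" (degrees; the focal length in pixels is half the picture's height over the tangent of half this angle, whatever the lens; pixels are square), "cx", "cy" (the principal point, pixels), "camera_from_world" (4x4, takes a point from world to camera coordinates); the wrist camera has in their place "tool_from_camera" (4x4, takes a point from camera to tool coordinates, whose origin is the TCP and whose axes are the flange's). Camera axes: x right, y up, looking along -z (the intrinsics and any distortion apply to the point x, -y, -z); pixel columns grow to the right and rows downward; lengths in m; the calibration is good to about 2 mm. The wrist camera is an equidistant fisheye: a pixel r from the principal point sees the ray r / f radians off the axis. A picture is of the moment at which its call begins: read the wrist's pose just before it. There is no depth.
- close_job(): hands the job in, once; it reports no verdict.
The state is a dict: "time": time; "joint_positions": joint angles; "qvel": joint speeds; "joint_torque": joint torques, N m; "tool_pos": TCP position; "ee_rot": TCP orientation; "wrist_force": force on the tool from outside, world axes, zero at the start; "wrist_torque": the same for the moment, N m; "width": finger opening in m.
Only numpy, scipy, OpenCV 4.12 (cv2) and the standard library are available. Lean on these libraries where they do the work, as an engineer would, in place of code of your own. Each camera call takes 0.05 s, during which the arm holds its last target.

## Task

Photograph the resin specimen blocks that stand on the white board: set each one in a bay of its own on the turntable, pushed flush against the bay's back rail and side stop, then turn the turntable by its post a quarter turn anticlockwise (seen from above) until it clicks into its second detent, facing the camera, and with all blocks still flush push the shutter plunger fully down and let it come up. Then turn the turntable back into its first detent and return the blocks to the white board, each standing upright, without disturbing the other things on the bench.

Things in the scene. Friction and masses are not known exactly. Their poses are not given: they have to be found in the camera images.
- block_1: specimen block: amber resin on a grey plastic foot, 45 (x) x 32 (y) x 30 (z) mm, about 55 g, with a dark round section in its top; all blocks are alike and any may go in any bay, either way round (half turn). Origin at the centre of its underside. Two or three blocks are present; an absent one reads None.
- block_2: specimen block: amber resin on a grey plastic foot, 45 (x) x 32 (y) x 30 (z) mm, about 55 g, with a dark round section in its top; all blocks are alike and any may go in any bay, either way round (half turn). Origin at the centre of its underside. Two or three blocks are present; an absent one reads None.
- block_3: specimen block: amber resin on a grey plastic foot, 45 (x) x 32 (y) x 30 (z) mm, about 55 g, with a dark round section in its top; all blocks are alike and any may go in any bay, either way round (half turn). Origin at the centre of its underside. Two or three blocks are present; an absent one reads None.
- board: white plastic specimen board, fixed, 250 (x) x 230 (y) x 4 (z) mm, left of the turntable; the blocks start on it and return to it. Origin at the centre of its underside.
- table_deck (a joint): deck angle, rad, growing anticlockwise from above: 0 = first (loading) detent, where it starts; pi/2 = second detent, the bays' open -x sides facing the camera. A sprung ball clicks between two bumps on the rim; within 0.05 rad it pulls the deck in. 0.7 N m (6 N at the post) to break out of or into a detent, 0.1 N m between them. Hard stops at -0.35 and 1.95.
- axis (a point): the turntable's vertical axis, at the deck's top surface (30 mm above the bench); its frame turns with the deck: an aluminium disc of 148 mm radius with three bays side by side along its y, 85 mm apart, and one back rail behind them (on their +x side).
- stand: the turntable's fixed white base; origin on the axis at the bench, axes parallel to the deck's at joint 0. It carries the steel detent housing (at +x, to 221 mm out, 36 mm high) and, on a flat rail 50 mm wide towards -y, the black camera looking at the deck: lens 267 mm, back 373 mm from the axis, 105 mm wide, 121 mm high.
- post_top (a point): centre of the top of the upright round steel post on the deck by which it is turned: 16 mm diameter, 45 mm high above the deck, 125 mm from the axis, 45 degrees from the deck's +x towards its +y (behind the rail). Its frame turns with the deck.
- bay_a (a point): point on the deck's top where a block's origin lies when flush in this bay (its 45 mm side along x); frame turns with the deck. Back rail's face at x = +22.5 mm, side stop's face at y = +16 mm; both 8 mm thick, 9 mm above the deck; the side stop spans x -9.5 to +22.5 mm. Open on the -x and -y sides. Bay at the +y end of the deck.
- bay_b (a point): point on the deck's top where a block's origin lies when flush in this bay (its 45 mm side along x); frame turns with the deck. Back rail's face at x = +22.5 mm, side stop's face at y = +16 mm; both 8 mm thick, 9 mm above the deck; the side stop spans x -9.5 to +22.5 mm. Open on the -x and -y sides. Middle bay.
- bay_c (a point): point on the deck's top where a block's origin lies when flush in this bay (its 45 mm side along x); frame turns with the deck. Back rail's face at x = +22.5 mm, side stop's face at y = +16 mm; both 8 mm thick, 9 mm above the deck; the side stop spans x -9.5 to +22.5 mm. Open on the -x and -y sides. Bay at the -y end.
- plunger (a joint): shutter plunger's travel in m: 0 = up, 0.012 = fully down. Sprung: 3 N at the start of the stroke, 9 N fully down; springs back up when let go.
- plunger_top (a point): centre of the top of the plunger's black round cap, 34 mm diameter, 67 mm above the bench when up, moving straight down when pressed; it stands on a fixed grey release box 85 x 75 x 45 mm, right of and nearer than the turntable.
- beaker: a loose bystander, to be left alone: glass beaker, 56 mm wide, 65 mm high. Origin at the centre of its underside.
- tape_roll: a loose bystander, to be left alone: roll of tape lying flat, 84 mm wide, 24 mm high. Origin at the centre of its underside.
- bottle: a loose bystander, to be left alone: clear bottle with a blue cap, 64 mm wide, 150 mm high. Origin at the centre of its underside.
- forceps: a loose bystander, to be left alone: steel forceps lying flat, 130 mm long (x), 6 mm high. Origin at the centre of its underside.
- swab_tray: a loose bystander, to be left alone: white tray of swabs, 100 x 75 x 30 mm. Origin at the centre of its underside.
- dish: a loose bystander, to be left alone: closed clear dish, 84 mm wide, 14 mm high. Origin at the centre of its underside.
- jar: a loose bystander, to be left alone: white jar, 60 mm wide, 65 mm high. Origin at the centre of its underside.
There are look-alikes about, which are no part of the job. Leave any orange, red or yellow look-alike of the part that bears plunger alone.

How it is judged:
By the outcome, as a careful person would: the job done as asked, in the order asked, and still so for the second after the job is handed in, with the robot touching nothing.
Of block_1, block_2, block_3 only 2 to 3 are there at a start; the rules pass over those that are not, and their reading is None.
At some moment in a run one of block_1, block_2, block_3 may be knocked a few centimetres aside while the robot is not near it.
It also fails if it takes over 210 s, if anything falls off the work surface, if the arm or the gripper's body presses on something with over 40 N, if the wrist force passes 120 N, or if a joint passes its speed limit or range.

## Working session

There is one attempt and no reset: what is moved stays moved. The work goes in short steps, Python scripts to look and compute and a tool call to move; the robot and the scene stay as the last step left them, time stands still between calls to the robot, and variables do not carry over. Pictures are saved under pics/ and viewed, and the job is handed in when it is done.

Besides the shell and the picture viewer there is one more tool, called after "Request:" as name(argument=value, ...), one argument or row to a line, values as JSON. arm_command: Moves the arm, as the interface text tells. Its arguments: {"type":"object","properties":{"plan":{"type":"array","items":{"type":"number"}}},"required":["plan"]}

```bash
ls; mkdir -p pics
cat > h.py <<'E'
import numpy as np, cv2
from bench import robot, cams
def snap(n,f):
    s=cams.snapshot(n); cv2.imwrite('pics/'+f+'.png',cv2.cvtColor(s['pixels'],cv2.COLOR_RGB2BGR)); return s
E
python3 - <<'E'
from h import *
for n in ('scene','top','wrist'):
    s=snap(n,n+'0'); print(n,{k:v for k,v in s.items() if k!='pixels'})
print(robot.get_obs())
E
```

```text
pics
scene {'fov_y': 47.355757578195664, 'cx': 251.02928398919968, 'cy': 191.6919841435606, 'camera_from_world': array([[-0.78317048,  0.62179684, -0.00356118,  0.43156269],
       [-0.47668593, -0.59670209,  0.64553632,  0.18079987],
       [ 0.39926749,  0.50726256,  0.76372127, -1.46085915],
       [ 0.        ,  0.        ,  0.        ,  1.        ]])}
top {'fov_y': 44.928305209530166, 'cx': 260.5949629836922, 'cy': 192.40998963132776, 'camera_from_world': array([[ 0.01247439, -0.99977522,  0.01714341, -0.05791189],
       [ 0.99848033,  0.01337496,  0.05346167, -0.52735876],
       [-0.05367895,  0.01645046,  0.99842273, -1.65876059],
       [ 0.        ,  0.        ,  0.        ,  1.        ]])}
wrist {'fov_y': 65.70646984690485, 'cx': 256.2650213178594, 'cy': 196.07685378501301, 'tool_from_camera': array([[-4.44113897e-04,  9.62719783e-01,  2.70500317e-01,
         7.95353667e-02],
       [ 9.99999860e-01,  5.05271743e-04, -1.56455523e-04,
        -6.47912226e-05],
       [-2.87298994e-04,  2.70500210e-01, -9.62719873e-01,
        -1.70066231e-01],
       [ 0.00000000e+00,  0.00000000e+00,  0.00000000e+00,
         1.00000000e+00]])}
{'time': 0.15, 'joint_positions': array([ 1.19488807e+00,  8.78347810e-02,  1.37191683e+00,  7.59427854e-06,
        1.68358215e+00, -1.03094535e-01]), 'qvel': array([-0.00104373, -0.00173777, -0.00565912, -0.00048681, -0.00063342,
        0.00016109]), 'joint_torque': array([ 1.10759353e-03, -3.40643334e+01, -3.02791643e+01,  7.18760979e-02,
        3.05465958e-02, -1.17640393e-04]), 'tool_pos': array([0.14804238, 0.52927969, 0.21254101]), 'ee_rot': array([-3.13986157e+00, -1.86688421e-04,  2.86877962e+00]), 'wrist_force': array([-0.30735553, -0.25946793, -0.48041167]), 'wrist_torque': array([-0.0182162 , -0.00836664,  0.03356732]), 'width': 0.09382170376832681}
```

View pics/scene0.png

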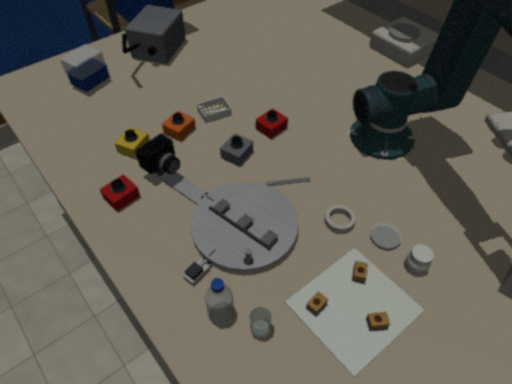

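View pics/top0.png

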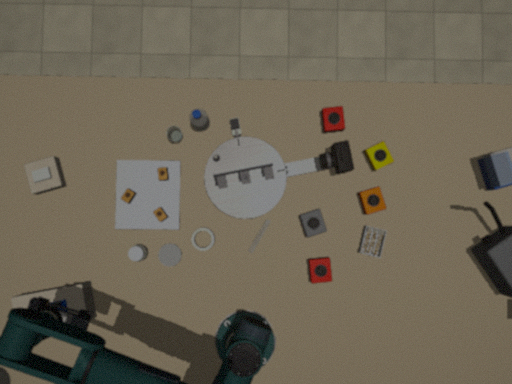

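View pics/wrist0.png

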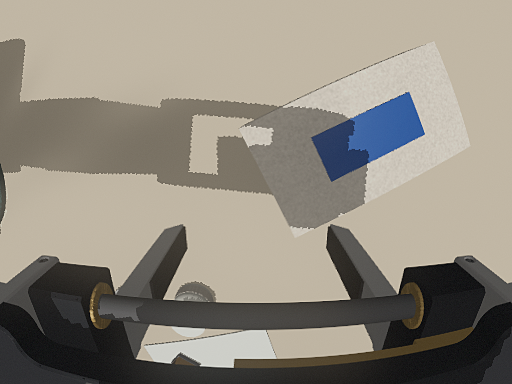

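```bash
cat >> h.py <<'E'
from scipy.spatial.transform import Rotation as Rn
def ray(s,px):
    """world origin & dir for scene/top"""
    f=192/np.tan(np.radians(s['fov_y']/2)); u,v=px
    T=np.linalg.inv(s['camera_from_world'])
    d=np.array([(u-s['cx'])/f,-(v-s['cy'])/f,-1.]); return T[:3,3],T[:3,:3]@d
def toz(s,px,z):
    o,d=ray(s,px); return o+d*(z-o[2])/d[2]
def proj(s,p):
    f=192/np.tan(np.radians(s['fov_y']/2)); c=(s['camera_from_world']@np.r_[p,1])[:3]
    return np.array([s['cx']+f*c[0]/-c[2], s['cy']-f*c[1]/-c[2]])
def wcam(o,s):
    T=np.eye(4);T[:3,:3]=Rn.from_euler('xyz',o['ee_rot']).as_matrix();T[:3,3]=o['tool_pos'];return T@s['tool_from_camera']
def wray(T,s,px):
    f=192/np.tan(np.radians(s['fov_y']/2)); x=(px[0]-s['cx'])/f; y=-(px[1]-s['cy'])/f
    r=np.hypot(x,y); d=np.array([x/r*np.sin(r),y/r*np.sin(r),-np.cos(r)]) if r>1e-9 else np.array([0,0,-1.])
    return T[:3,3],T[:3,:3]@d
def wtoz(T,s,px,z):
    o,d=wray(T,s,px); return o+d*(z-o[2])/d[2]
def wproj(T,s,p):
    f=192/np.tan(np.radians(s['fov_y']/2)); c=np.linalg.inv(T)@np.r_[p,1]; rho=np.hypot(c[0],c[1]); th=np.arctan2(rho,-c[2])
    return np.array([s['cx']+f*th*c[0]/rho, s['cy']-f*th*c[1]/rho])
E
python3 - <<'E'
from h import *
s=cams.snapshot('top'); im=cv2.cvtColor(s['pixels'],cv2.COLOR_RGB2BGR)
a=cv2.resize(im[95:245,100:400],None,fx=2.6,fy=2.6,interpolation=cv2.INTER_CUBIC)
a=cv2.convertScaleAbs(a,alpha=1.5);cv2.imwrite('pics/topz.png',a)
s2=cams.snapshot('scene');im=cv2.cvtColor(s2['pixels'],cv2.COLOR_RGB2BGR)
a=cv2.resize(im[180:370,170:430],None,fx=3,fy=3,interpolation=cv2.INTER_CUBIC);cv2.imwrite('pics/scz.png',a)
for n,px,z in [('disc c',(245.5,177.5),.03),('box cap',(313,222),.067),('board',(148,195),.004),('b1',(163,173.5),.034),('b2',(128,195.5),.034),('b3',(160,214),.034),('post',(216,158),.075),('cam',(342,156),.1),('tape',(203,239),.02),('bottle',(198,114),.15),('beaker',(175,135),.06)]:
    print(n,toz(s,px,z).round(3))
for n,px,z in [('cap',(235.5,141),.067),('post',(248,257),.075)]: print(n,toz(s2,px,z).round(3))
E
```

```text
disc c [0.58  0.004 0.03 ]
box cap [ 0.424 -0.234  0.067]
board [0.514 0.355 0.004]
b1 [0.59  0.297 0.034]
b2 [0.51  0.419 0.034]
b3 [0.446 0.304 0.034]
post [0.643 0.107 0.075]
cam [ 0.653 -0.329  0.1  ]
tape [0.359 0.152 0.02 ]
bottle [0.78  0.163 0.15 ]
beaker [0.724 0.253 0.06 ]
cap [ 0.429 -0.23   0.067]
post [0.66  0.126 0.075]
```

View pics/topz.png

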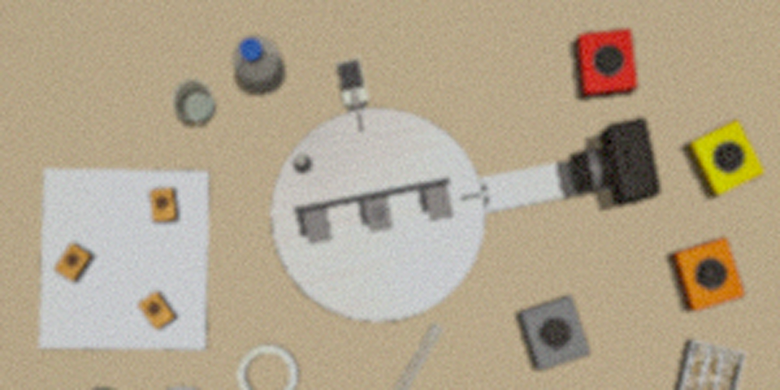

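View pics/scz.png

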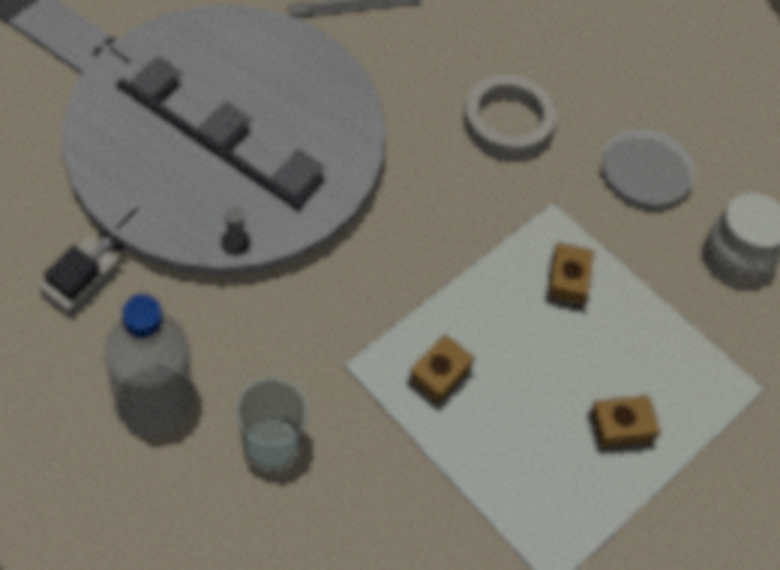

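```bash
cat >> h.py <<'E'
def plan(x,y,z,yawdeg,n=None,start=None):
    """identical rows taking the tool (pointing down) to target"""
    o=robot.get_obs(); p=o['tool_pos']; yaw=o['ee_rot'][2]
    if start is not None: p,yaw=np.array(start[:3]),np.radians(start[3])
    D=np.array([x,y,z])-p; dy=(np.radians(yawdeg)-yaw+np.pi)%(2*np.pi)-np.pi
    n=n or int(np.ceil(max(np.linalg.norm(D)/.055,abs(np.degrees(dy))/10.,1)))
    th=dy/n; S=np.zeros((2,2))
    for k in range(n):
        a=yaw+k*th; S+=np.array([[np.cos(a),np.sin(a)],[np.sin(a),-np.cos(a)]])
    s=np.linalg.solve(S,D[:2])
    print('rows',n,'each [%.2f, %.2f, %.2f, 0,0, %.2f]'%(s[0]*100,s[1]*100,-D[2]/n*100,-np.degrees(th)),' tilt',np.degrees(o['ee_rot'][:2]).round(2),'from',p.round(4),np.degrees(yaw).round(2))
E
python3 - <<'E'
from h import *
plan(.45,.27,.26,105)
E
```

```text
rows 8 each [-5.20, 0.08, -0.59, 0,0, 7.42]  tilt [-1.7994e+02 -1.0000e-02] from [0.1481 0.5294 0.2129] 164.37
```

Request:
arm_command(
  plan=[-5.2, 0.1, -0.6, 0, 0, 7.4, 0, -5.2, 0.1, -0.6, 0, 0, 7.4, 0, -5.2, 0.1, -0.6, 0, 0, 7.4, 0, -5.2, 0.1, -0.6, 0, 0, 7.4, 0, -5.2, 0.1, -0.6, 0, 0, 7.4, 0, -5.2, 0.1, -0.6, 0, 0, 7.4, 0, -5.2, 0.1, -0.6, 0, 0, 7.4, 0, -5.2, 0.1, -0.6, 0, 0, 7.4, 0],
)

```text
time: 1.25
tool_pos: [0.4521, 0.27, 0.2613]
ee_rot: [-3.141, 0.0, 1.831]
wrist_force: [-0.1, -0.3, -1.0]
width: 0.094
```

Run:
```python
from h import *
o=robot.get_obs();print(o['tool_pos'],np.degrees(o['ee_rot']),o['qvel'].round(3))
s=snap('wrist','w1')
```

```text
[0.45206337 0.26995549 0.26127747] [-1.79981022e+02  2.69639825e-03  1.04920775e+02] [-0.786 -0.167  0.08  -0.     0.09   0.244]
```

View pics/w1.png

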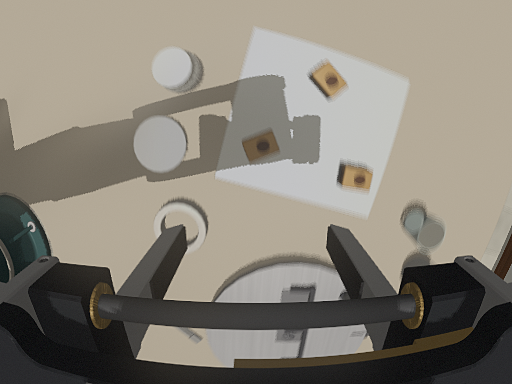

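Run:
```python
from h import *
snap('wrist','w2')
o=robot.get_obs();s=snap('wrist','w2');print(o['tool_pos'],o['qvel'].round(3));T=wcam(o,s)
hsv=cv2.cvtColor(s['pixels'],cv2.COLOR_RGB2HSV)
m=((hsv[...,0]>8)&(hsv[...,0]<25)&(hsv[...,1]>130)&(hsv[...,2]>50)).astype('u1')
m=cv2.morphologyEx(m*255,cv2.MORPH_CLOSE,np.ones((9,9)))
n,l,st,c=cv2.connectedComponentsWithStats(m)
for i in range(1,n):
    if st[i,4]>200 and c[i,1]<230: print(c[i].round(1),st[i],wtoz(T,s,c[i],.034).round(4))
a=cv2.resize(cv2.cvtColor(s['pixels'],cv2.COLOR_RGB2BGR)[40:230,200:440],None,fx=3.2,fy=3.2,interpolation=cv2.INTER_CUBIC);cv2.imwrite('pics/w2z.png',a)
```

```text
[0.45340164 0.26761288 0.26222472] [ 0.07   0.01   0.005  0.063 -0.004 -0.016]
```

View pics/w2z.png

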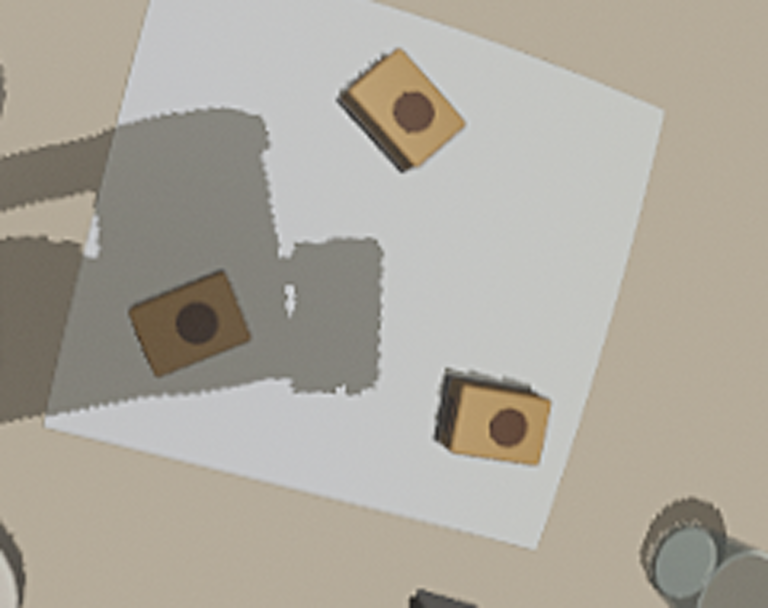

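```bash
cat >> h.py <<'E'
def quad(T,s,cs,off,sc,z=.034):
    P=np.array([wtoz(T,s,(c[0]/sc+off[0],c[1]/sc+off[1]),z)[:2] for c in cs])
    r=cv2.minAreaRect((P*1000).astype(np.float32)); e=[np.linalg.norm(P[i]-P[(i+1)%4]) for i in range(4)]
    L=(P[1]-P[0])-(P[3]-P[2]) if e[0]>e[1] else (P[2]-P[1])-(P[0]-P[3])
    print('centre',P.mean(0).round(4),'edges mm',(np.array(e)*1000).round(1),'long-axis yaw',round(float(np.degrees(np.arctan2(L[1],L[0]))%180),1))
E
python3 - <<'E'
from h import *
o=robot.get_obs();s=cams.snapshot('wrist');T=wcam(o,s)
for c in ([(129,312),(222,270),(250,340),(157,377)],[(348,98),(401,48),(465,124),(414,168)],[(460,381),(550,402),(540,465),(450,448)]):
    quad(T,s,c,(200,40),3.2)
t=cams.snapshot('top')
for px in ((163,173.5),(128,195.5),(160,214)): print(toz(t,px,.034).round(4))
E
```

```text
centre [0.4444 0.3123] edges mm [42.5 31.7 42.1 29.9] long-axis yaw 38.2
centre [0.5084 0.4264] edges mm [32.6 42.  30.4 40.3] long-axis yaw 148.2
centre [0.5885 0.3081] edges mm [44.2 29.1 44.5 30. ] long-axis yaw 4.8
[0.5897 0.2972 0.034 ]
[0.5098 0.4189 0.034 ]
[0.4457 0.3044 0.034 ]
```

Run:
```python
from h import *
t=cams.snapshot('scene')
def hs(s,lab):
    hsv=cv2.cvtColor(s['pixels'],cv2.COLOR_RGB2HSV)
    m=((hsv[...,0]>8)&(hsv[...,0]<25)&(hsv[...,1]>130)).astype('u1')*255
    n,l,st,c=cv2.connectedComponentsWithStats(m)
    print(lab,[(c[i].round(1).tolist(),st[i,4]) for i in range(1,n) if st[i,4]>20])
hs(t,'scene')
im=cv2.cvtColor(t['pixels'],cv2.COLOR_RGB2BGR)
cv2.imwrite('pics/s1.png',cv2.resize(im[230:370,270:430],None,fx=5,fy=5,interpolation=cv2.INTER_CUBIC)[:600])
p=cams.snapshot('top');hs(p,'top')
im=cv2.cvtColor(p['pixels'],cv2.COLOR_RGB2BGR)
cv2.imwrite('pics/t1.png',cv2.resize(im[140:240,100:230],None,fx=6,fy=6,interpolation=cv2.INTER_CUBIC))
for px in ((317,302),(378,321),(360,271)): print(toz(t,px,.034).round(4))
```

```text
scene [([178.8, 126.6], np.int32(534)), ([1.3, 119.8], np.int32(25)), ([131.5, 142.9], np.int32(505)), ([359.6, 271.0], np.int32(180)), ([316.8, 302.8], np.int32(208)), ([377.8, 320.3], np.int32(245))]
top [([366.9, 155.9], np.int32(25)), ([162.7, 173.6], np.int32(85)), ([371.6, 200.2], np.int32(433)), ([162.2, 214.0], np.int32(37))]
[0.5933 0.3061 0.034 ]
[0.5162 0.4281 0.034 ]
[0.4507 0.3126 0.034 ]
```

View pics/s1.png

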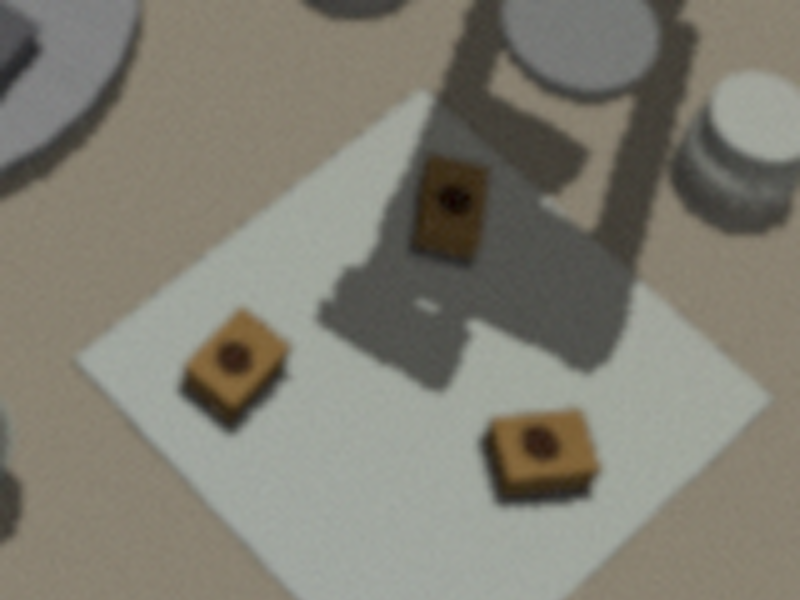

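View pics/t1.png

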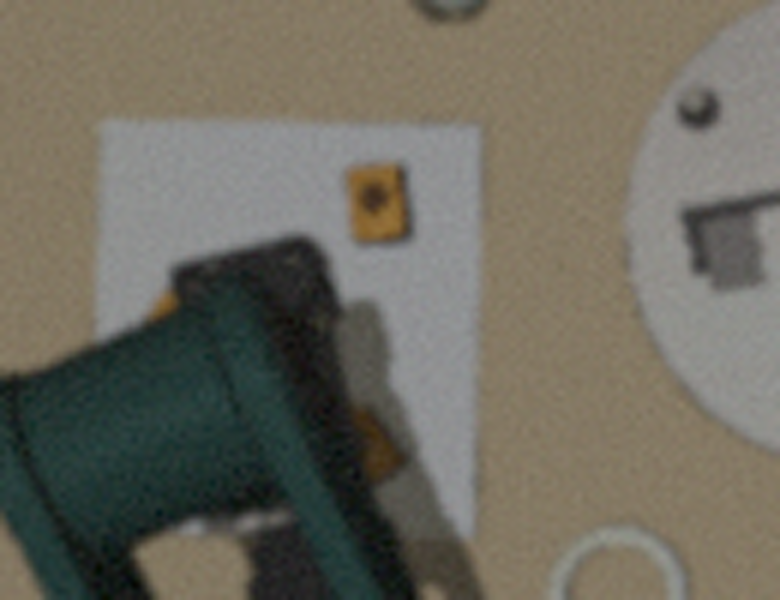

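Run:
```python
from h import *
plan(.4444,.3123,.13,128)
```

```text
rows 3 each [1.31, 0.33, 4.37, 0,0, -7.57]  tilt [-1.7996e+02 -3.0000e-02] from [0.4506 0.2725 0.2611] 105.29
```

Request:
arm_command(
  plan=[1.3, 0.3, 4.4, 0, 0, -7.5, 0, 1.3, 0.3, 4.4, 0, 0, -7.5, 0, 1.3, 0.3, 4.4, 0, 0, -7.5, 0, 0, 0, 0, 0, 0, 0, 0, 0, 0, 0, 0, 0, 0, 0],
)

```text
time: 2.22
tool_pos: [0.445, 0.3116, 0.1312]
ee_rot: [3.139, 0.001, 2.228]
wrist_force: [0.3, 0.4, -0.6]
width: 0.0937
```

Run:
```python
from h import *
for i in range(4):
    o=robot.get_obs();print(o['time'],o['tool_pos'].round(4),np.degrees(o['ee_rot']).round(2),o['qvel'].round(3),o['joint_positions'].round(4)); s=snap('wrist','w3')
```

```text
2.225 [0.445  0.3116 0.1312] [1.7987e+02 3.0000e-02 1.2766e+02] [-0.016 -0.02  -0.03   0.001 -0.005 -0.007] [ 5.0670e-01  1.0120e-01  1.5194e+00 -2.0000e-04  1.5187e+00 -1.5050e-01]
2.275 [0.4457 0.3116 0.1321] [1.7976e+02 5.0000e-02 1.2764e+02] [-0.011 -0.011 -0.009 -0.002 -0.003 -0.005] [ 5.0610e-01  1.0040e-01  1.5184e+00 -2.0000e-04  1.5185e+00 -1.5080e-01]
2.325 [0.4459 0.3115 0.1324] [1.7972e+02 5.0000e-02 1.2762e+02] [-0.007 -0.006  0.003 -0.    -0.002 -0.004] [ 5.0560e-01  1.0010e-01  1.5182e+00 -1.0000e-04  1.5183e+00 -1.5110e-01]
2.375 [0.446  0.3114 0.1323] [1.7972e+02 5.0000e-02 1.2762e+02] [-0.006 -0.001  0.009  0.002 -0.004 -0.004] [ 5.0530e-01  1.0000e-01  1.5185e+00 -1.0000e-04  1.5181e+00 -1.5120e-01]
```

View pics/w3.png

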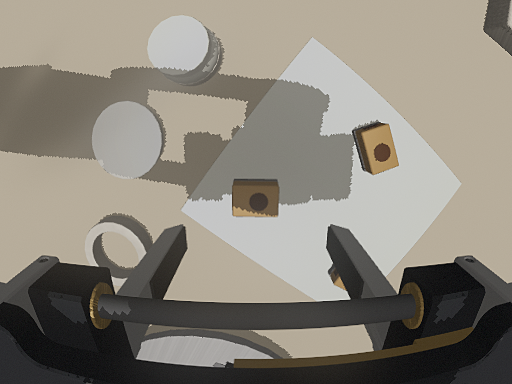

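```bash
cat >> h.py <<'E'
def crop(s,f,x0,y0,x1,y1,sc):
    im=cv2.cvtColor(s['pixels'],cv2.COLOR_RGB2BGR)[y0:y1,x0:x1]
    cv2.imwrite('pics/'+f+'.png',cv2.resize(im,None,fx=sc,fy=sc,interpolation=cv2.INTER_CUBIC))
E
python3 - <<'E'
from h import *
o=robot.get_obs();s=cams.snapshot('wrist');T=wcam(o,s);crop(s,'w3z',210,160,310,235,7.5)
p=o['tool_pos']
for dz in (0,-.008): print(wproj(T,s,p+[0,0,dz]))
c,sn=np.cos(np.radians(127.6)),np.sin(np.radians(127.6))
for a in (.0225,-.0225):
  for b in (.016,-.016):
    q=np.array([.4444,.3123])+np.array([sn,-c])*a+np.array([c,sn])*b
    print('pred',wproj(T,s,np.r_[q,.034]).round(1),wproj(T,s,np.r_[q,.004]).round(1))
E
```

```text
[256.99097298 244.49607011]
[256.91026803 239.32775347]
pred [280.1 181.7] [277.7 175.2]
pred [279.3 214.4] [277.1 205. ]
pred [231.5 181.8] [233.7 175.2]
pred [232.3 214.5] [234.3 205. ]
```

View pics/w3z.png

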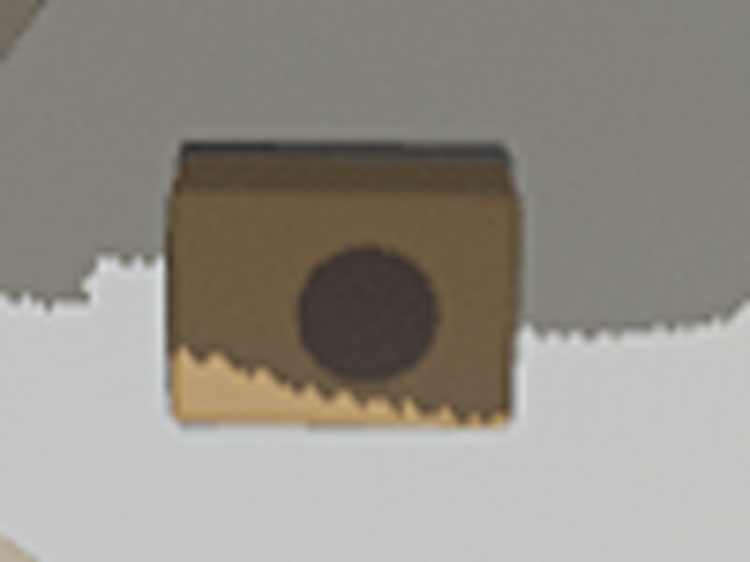

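Run:
```python
from h import *
o=robot.get_obs();s=cams.snapshot('wrist');T=wcam(o,s)
quad(T,s,[(172,190),(518,192),(512,425),(178,422)],(210,160),7.5)
plan(.4449,.3105,.024,128)
```

```text
centre [0.4459 0.3101] edges mm [42.8 30.6 42.6 30.4] long-axis yaw 37.1
rows 2 each [-0.00, -0.03, 5.36, 0,0, -0.19]  tilt [1.7983e+02 2.0000e-02] from [0.4454 0.3109 0.1312] 127.62
```

Request:
arm_command(
  plan=[0, 0, 5, 0, 0, 0, 0, 0, 0, 3.7, 0, 0, 0, 0, 0, 0, 2, 0, 0, 0, 0, 0, 0, 0, 0, 0, 0, 0],
)

```text
time: 3.02
tool_pos: [0.4435, 0.3099, 0.021]
ee_rot: [-3.138, -0.001, 2.228]
wrist_force: [0.1, 1.0, 0.3]
width: 0.0944
```

Request:
arm_command(
  plan=[0, 0, 0, 0, 0, 0, 1, 0, 0, 0, 0, 0, 0, 1, 0, 0, 0, 0, 0, 0, 1, 0, 0, 0, 0, 0, 0, 1, 0, 0, 0, 0, 0, 0, 1],
)

```text
time: 3.65
tool_pos: [0.4446, 0.3108, 0.0227]
ee_rot: [3.141, 0.0, 2.228]
wrist_force: [-0.0, -0.5, 0.4]
width: 0.0475
```

Run:
```python
from h import *
plan(.57,-.08,.28,100,start=(.445,.311,.143,127.6))
```

```text
rows 8 each [-5.13, -0.70, -1.71, 0,0, 3.45]  tilt [179.98   0.  ] from [0.445 0.311 0.143] 127.6
```

Request:
arm_command(
  plan=[0, 0, -4, 0, 0, 0, 1, 0, 0, -4, 0, 0, 0, 1, 0, 0, -4, 0, 0, 0, 1, 0, 0, 0, 0, 0, 0, 1],
)

```text
time: 4.15
tool_pos: [0.4466, 0.312, 0.1466]
ee_rot: [3.133, 0.001, 2.228]
wrist_force: [-0.5, 0.1, -0.4]
width: 0.045
```

Request:
arm_command(
  plan=[-5.1, -0.7, -1.7, 0, 0, 3.4, 1, -5.1, -0.7, -1.7, 0, 0, 3.4, 1, -5.1, -0.7, -1.7, 0, 0, 3.4, 1, -5.1, -0.7, -1.7, 0, 0, 3.4, 1, -5.1, -0.7, -1.7, 0, 0, 3.4, 1, -5.1, -0.7, -1.7, 0, 0, 3.4, 1, -5.1, -0.7, -1.7, 0, 0, 3.4, 1, -5.1, -0.7, -1.7, 0, 0, 3.4, 1],
)

```text
time: 5.15
tool_pos: [0.57, -0.079, 0.2763]
ee_rot: [-3.138, -0.002, 1.752]
wrist_force: [0.8, -0.1, -0.8]
width: 0.045
```

Request:
arm_command(
  plan=[0, 0, 0, 0, 0, 0, 1, 0, 0, 0, 0, 0, 0, 1, 0, 0, 0, 0, 0, 0, 1],
)

```text
time: 5.52
tool_pos: [0.5699, -0.0759, 0.277]
ee_rot: [-3.14, -0.001, 1.756]
wrist_force: [-0.0, 0.3, -0.6]
width: 0.0446
```

Run:
```python
from h import *
o=robot.get_obs();print(o['tool_pos'].round(4),np.degrees(o['ee_rot']).round(2),o['qvel'].round(3))
s=snap('wrist','w4')
snap('top','t4')
crop(s,'w4z',100,0,420,240,2.5)
```

```text
[ 0.5699 -0.0759  0.277 ] [-1.7988e+02 -8.0000e-02  1.0059e+02] [ 0.007 -0.004 -0.008 -0.002  0.001  0.001]
```

View pics/w4z.png

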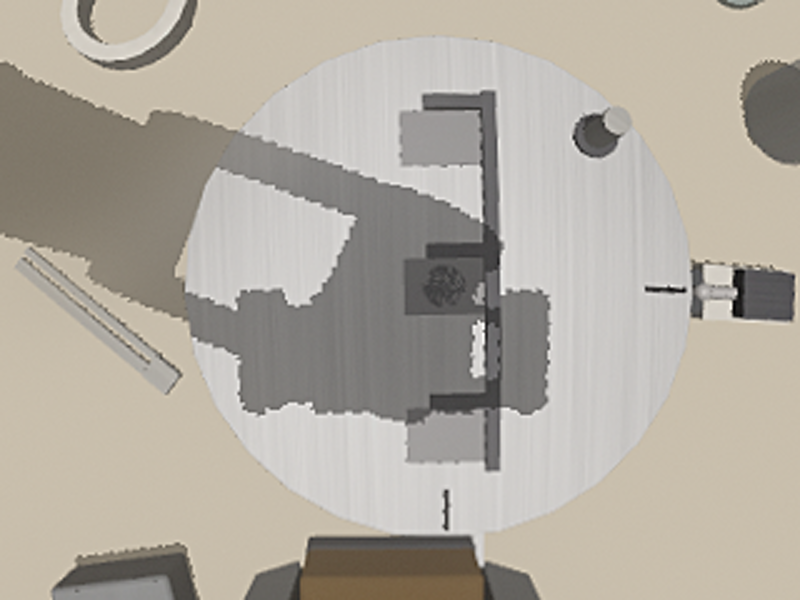

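Run:
```python
from h import *
o=robot.get_obs();s=cams.snapshot('wrist');T=wcam(o,s)
f=lambda c,z=.03: wtoz(T,s,(c[0]/2.5+100,c[1]/2.5),z)[:2]
for c in ([(400,112),(481,110),(481,165),(401,165)],[(404,259),(484,258),(486,315),(406,314)],[(407,408),(487,408),(487,462),(408,462)]):
    quad(T,s,c,(100,0),2.5,.03)
m=cv2.inRange(cv2.cvtColor(s['pixels'],cv2.COLOR_RGB2HSV),(0,0,140),(180,28,255))
# disc edge points by hand
E=[(186,290),(690,295),(435,37),(260,110),(620,115),(330,57),(560,65),(610,480),(640,440),(270,470),(690,250)]
P=np.array([f(e) for e in E]); A=np.c_[2*P,np.ones(len(P))];x=np.linalg.lstsq(A,(P**2).sum(1),rcond=None)[0]
print('disc c',x[:2],'r',np.sqrt(x[2]+x[0]**2+x[1]**2), (np.hypot(*(P-x[:2]).T)*1000).round(1))
print('rail top inner ends',f((482,95),.039),f((487,470),.039), 'outer',f((495,92),.039),f((500,470),.039))
print('stops lower/upper', [f(c,.039) for c in ((450,108),(450,96),(455,257),(455,243),(460,408),(460,394))])
print('post',f((616,121),.075), f((598,137),.03)); print('cam T',T[:3,3])
```

```text
centre [0.5662 0.0907] edges mm [45.1 32.4 44.4 31. ] long-axis yaw 12.6
centre [0.5842 0.0077] edges mm [44.5 32.2 44.9 31. ] long-axis yaw 11.3
centre [ 0.602  -0.0754] edges mm [45.8 31.8 46.  31.6] long-axis yaw 10.8
disc c [0.58436848 0.00720023] r 0.14692388161269682 [146.9 145.1 146.4 146.4 145.6 148.7 148.1 149.9 146.2 145.6 147. ]
rail top inner ends [0.58348356 0.1179551 ] [ 0.62737097 -0.08926873] outer [0.59016453 0.12135724] [ 0.63474961 -0.08786941]
stops lower/upper [array([0.56772056, 0.10660086]), array([0.56646832, 0.11353161]), array([0.58579351, 0.02450255]), array([0.58433651, 0.03210164]), array([ 0.60486006, -0.05720862]), array([ 0.60327082, -0.04946399])]
post [0.65066951 0.11158057] [0.65338648 0.11230689]
cam T [0.55516269 0.0015999  0.44782069]
```

Run:
```python
from h import *
plan(.5976,-.0827,.075,102.2)
```

```text
rows 4 each [-0.29, 0.64, 5.07, 0,0, -0.40]  tilt [-1.7996e+02 -3.0000e-02] from [ 0.5701 -0.0761  0.278 ] 100.59
```

Request:
arm_command(
  plan=[-0.3, 0.6, 5, 0, 0, -0.4, 1, -0.3, 0.6, 5, 0, 0, -0.4, 1, -0.3, 0.6, 5, 0, 0, -0.4, 1, -0.3, 0.6, 4, 0, 0, -0.4, 1, 0, 0, 1, 0, 0, 0, 1, 0, 0, 0, 0, 0, 0, 1, 0, 0, 0, 0, 0, 0, 1],
)

```text
time: 6.55
tool_pos: [0.5976, -0.0847, 0.0813]
ee_rot: [3.137, 0.002, 1.782]
wrist_force: [0.5, -0.1, -0.1]
width: 0.0448
```

Run:
```python
from h import *
plan(.5976,-.0827,.052,102.2)
```

```text
rows 1 each [0.19, 0.04, 2.93, 0,0, -0.11]  tilt [1.7976e+02 1.1000e-01] from [ 0.5976 -0.0847  0.0813] 102.09
```

Request:
arm_command(
  plan=[0.1, 0, 1.3, 0, 0, 0, 1, 0, 0, 1.2, 0, 0, 0, 1, 0, 0, 0, 0, 0, 0, 1, 0, 0, 0, 0, 0, 0, 1, 0, 0, 0, 0, 0, 0, 1],
)

```text
time: 7.18
tool_pos: [0.5959, -0.0836, 0.0535]
ee_rot: [-3.142, -0.0, 1.781]
wrist_force: [-0.4, 0.7, -0.5]
width: 0.0451
```

Lower the last 5 mm gently.

Request:
arm_command(
  plan=[0, 0, 0.3, 0, 0, 0, 1, 0, 0, 0.1, 0, 0, 0, 1, 0, 0, 0.1, 0, 0, 0, 1, 0, 0, 0, 0, 0, 0, 1],
)

```text
time: 7.68
tool_pos: [0.5964, -0.0836, 0.0515]
ee_rot: [3.14, 0.001, 1.782]
wrist_force: [-3.7, 0.9, 9.5]
width: 0.0448
```

Request:
arm_command(
  plan=[0, 0.3, -0.1, 0, 0, 0, 1, 0, 0.3, 0, 0, 0, 0, 1, 0, 0.3, 0, 0, 0, 0, 1, 0, 0, 0, 0, 0, 0, 1, 0, 0, 0, 0, 0, 0, 1],
)

```text
time: 8.3
tool_pos: [0.603, -0.0826, 0.0516]
ee_rot: [-3.138, 0.001, 1.781]
wrist_force: [-8.0, -0.8, 10.6]
width: 0.0443
```

Request:
arm_command(
  plan=[0.3, 0.1, 0, 0, 0, 0, 1, 0.3, 0, 0, 0, 0, 0, 1, 0.3, 0, 0, 0, 0, 0, 1, 0, 0, 0, 0, 0, 0, 1, 0, 0, 0, 0, 0, 0, 1],
)

```text
time: 8.93
tool_pos: [0.6021, -0.0781, 0.0516]
ee_rot: [-3.136, 0.009, 1.779]
wrist_force: [-8.3, -9.8, 8.6]
width: 0.0444
```

Request:
arm_command(
  plan=[0.3, 0.1, 0, 0, 0, 0, 1, 0, 0, 0, 0, 0, 0, 1, 0, 0, 0, 0, 0, 0, 1],
)

```text
time: 9.3
tool_pos: [0.6016, -0.0758, 0.0517]
ee_rot: [-3.134, 0.01, 1.779]
wrist_force: [-9.7, -11.8, 10.5]
width: 0.045
```

Request:
arm_command(
  plan=[0.3, 0, -0.1, 0, 0, 0, 1, 0.2, 0, 0, 0, 0, 0, 1, 0, 0, 0, 0, 0, 0, 1, 0, 0, 0, 0, 0, 0, 1],
)

```text
time: 9.8
tool_pos: [0.6006, -0.0711, 0.0517]
ee_rot: [-3.134, 0.01, 1.779]
wrist_force: [-9.2, -13.0, 7.2]
width: 0.0447
```

Run:
```python
from h import *
s=cams.snapshot('wrist');crop(s,'w5',130,100,390,295,3)
```

```text
(no output)
```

View pics/w5.png

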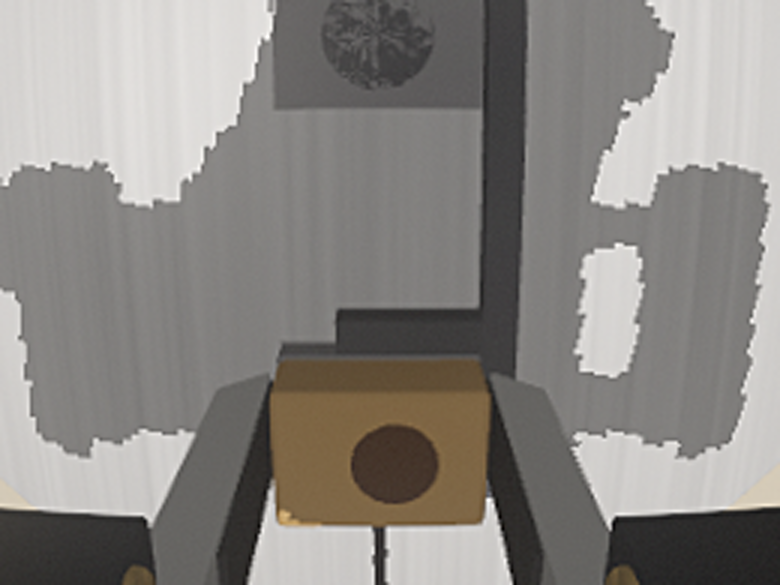

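Request:
arm_command(
  plan=[0, 0, 0, 0, 0, 0, 0.75, 0, 0, 0, 0, 0, 0, 0.5, 0, 0, 0, 0, 0, 0, 0, 0, 0, 0, 0, 0, 0, 0, 0, 0, 0, 0, 0, 0, 0],
)

```text
time: 10.48
tool_pos: [0.6035, -0.0643, 0.0505]
ee_rot: [3.141, -0.0, 1.782]
wrist_force: [-0.1, 0.0, 0.9]
width: 0.0733
```

Run:
```python
from h import *
o=robot.get_obs(); print(np.degrees(o['ee_rot']))
s=cams.snapshot('wrist');crop(s,'w6',130,100,390,295,3)
```

```text
[ 1.79965981e+02 -1.72483035e-02  1.02091623e+02]
```

View pics/w6.png

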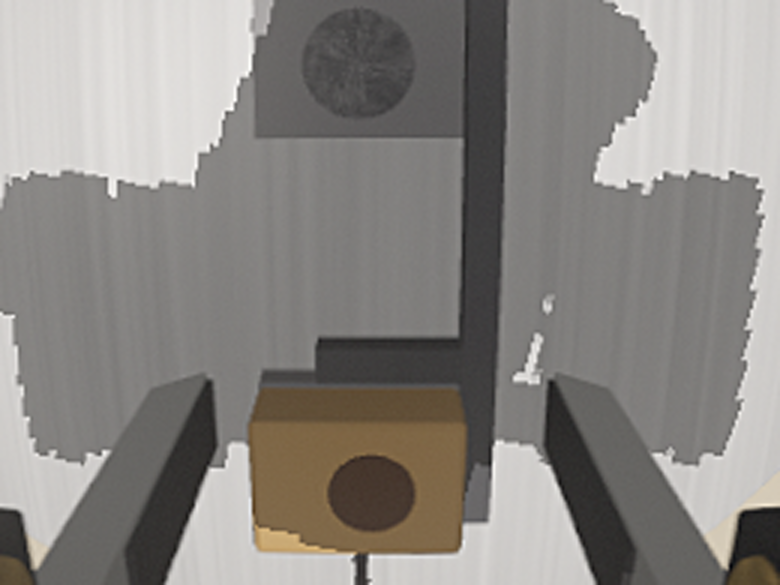

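Run:
```python
from h import *
plan(.588,.308,.16,95,start=(.6035,-.0643,.15,102.1))
```

```text
rows 7 each [5.29, 0.62, -0.14, 0,0, 1.01]  tilt [ 1.7998e+02 -1.0000e-02] from [ 0.6035 -0.0643  0.15  ] 102.1
```

Request:
arm_command(
  plan=[0, 0, -4, 0, 0, 0, 0, 0, 0, -6, 0, 0, 0, 0],
)

```text
time: 10.78
tool_pos: [0.6016, -0.064, 0.1486]
ee_rot: [-3.136, -0.003, 1.782]
wrist_force: [0.8, -1.4, 0.0]
width: 0.0932
```

Request:
arm_command(
  plan=[5.3, 0.6, -0.1, 0, 0, 1, 0, 5.3, 0.6, -0.1, 0, 0, 1, 0, 5.3, 0.6, -0.1, 0, 0, 1, 0, 5.3, 0.6, -0.1, 0, 0, 1, 0, 5.3, 0.6, -0.1, 0, 0, 1, 0, 5.3, 0.6, -0.1, 0, 0, 1, 0, 5.3, 0.6, -0.1, 0, 0, 1, 0],
)

```text
time: 11.65
tool_pos: [0.5859, 0.3102, 0.1576]
ee_rot: [3.141, -0.0, 1.659]
wrist_force: [1.0, -0.1, -0.4]
width: 0.0941
```

Request:
arm_command(
  plan=[0, 0, 0, 0, 0, 0, 0, 0, 0, 0, 0, 0, 0, 0, 0, 0, 0, 0, 0, 0, 0],
)

```text
time: 12.02
tool_pos: [0.5865, 0.3067, 0.1576]
ee_rot: [3.142, 0.0, 1.658]
wrist_force: [-0.1, 0.3, -0.3]
width: 0.0938
```

Run:
```python
from h import *
o=robot.get_obs(); print(o['tool_pos'],np.degrees(o['ee_rot']))
s=snap('wrist','w7');crop(s,'w7z',190,90,350,240,5)
```

```text
[0.586462   0.30666379 0.15756275] [1.79998845e+02 1.95096339e-02 9.49749303e+01]
```

View pics/w7.png

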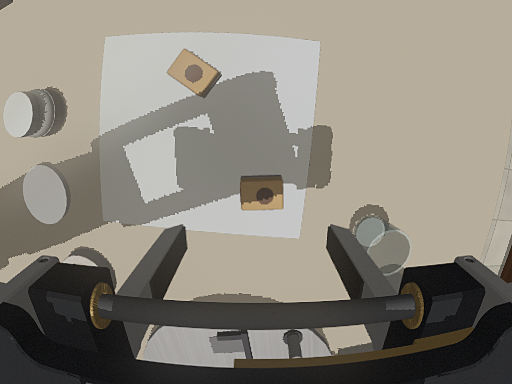

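View pics/w7z.png

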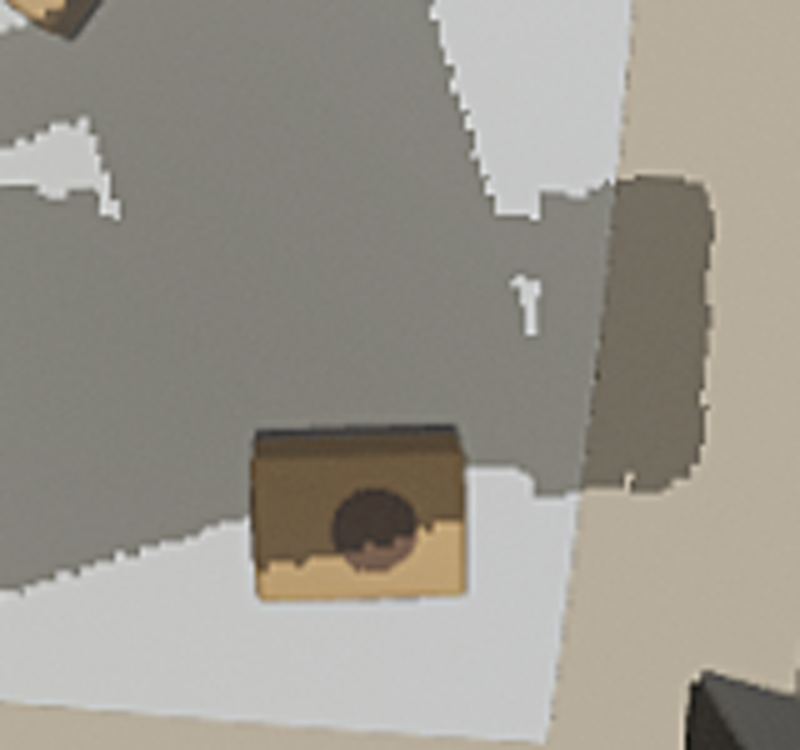

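Run:
```python
from h import *
o=robot.get_obs();s=cams.snapshot('wrist');T=wcam(o,s)
quad(T,s,[(252,459),(465,453),(466,592),(260,599)],(190,90),5)
plan(.588,.304,.022,96,n=3)
```

```text
centre [0.5921 0.3044] edges mm [43.2 29.7 42.9 29.9] long-axis yaw 6.8
rows 3 each [-0.09, 0.04, 4.52, 0,0, -0.35]  tilt [179.99   0.  ] from [0.5865 0.3067 0.1577] 94.96
```

Request:
arm_command(
  plan=[-0.3, 0.5, 5, 0, 0, -1.8, 0, 0, 0, 5, 0, 0, 0, 0, 0, 0, 3.4, 0, 0, 0, 0, 0, 0, 0, 0, 0, 0, 0, 0, 0, 0, 0, 0, 0, 0],
)

```text
time: 12.75
tool_pos: [0.5927, 0.3055, 0.0256]
ee_rot: [3.139, -0.001, 1.69]
wrist_force: [0.0, -0.8, 0.1]
width: 0.0942
```

Request:
arm_command(
  plan=[0, 0, 0, 0, 0, 0, 1, 0, 0, 0, 0, 0, 0, 1, 0, 0, 0, 0, 0, 0, 1, 0, 0, 0, 0, 0, 0, 1, 0, 0, 0, 0, 0, 0, 1, 0, 0, 0, 0, 0, 0, 1],
)

```text
time: 13.5
tool_pos: [0.5914, 0.3056, 0.0234]
ee_rot: [-3.142, -0.0, 1.691]
wrist_force: [-0.2, -0.7, 0.9]
width: 0.0448
```

Run:
```python
from h import *
o=robot.get_obs(); print(o['tool_pos'],np.degrees(o['ee_rot']))
s=snap('wrist','w8');crop(s,'w8z',170,150,350,300,4)
```

```text
[0.59138306 0.30558213 0.02343276] [-1.79996422e+02 -4.58212796e-03  9.68733509e+01]
```

View pics/w8z.png

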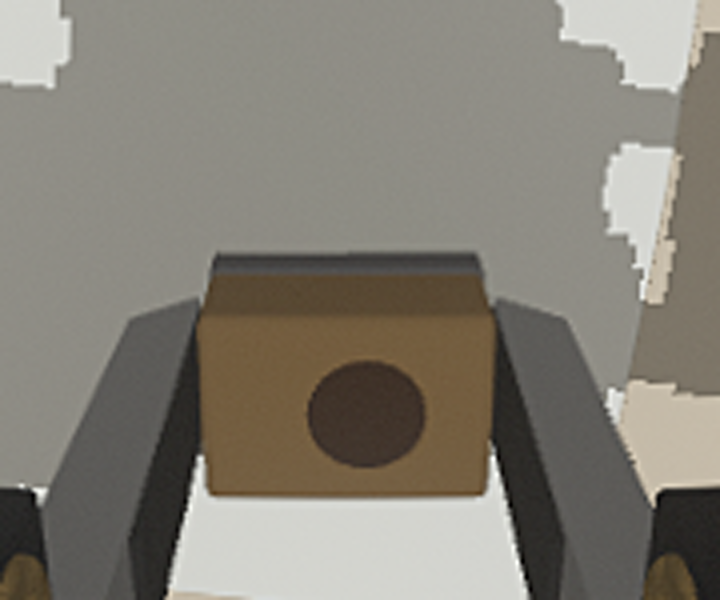

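Run:
```python
from h import *
o=robot.get_obs();s=cams.snapshot('wrist');T=wcam(o,s)
quad(T,s,[(198,316),(496,316),(488,495),(208,493)],(170,150),4,.034)
print(o['tool_pos'])
plan(.5797,.0004,.12,102.2,start=(.5914,.3056,.143,96.9))
```

```text
centre [0.5912 0.305 ] edges mm [43.3 30.2 43.4 29.8] long-axis yaw 6.6
[0.59136822 0.30558746 0.02343023]
rows 6 each [-4.99, -1.00, 0.38, 0,0, -0.88]  tilt [-1.7999e+02 -1.0000e-02] from [0.5914 0.3056 0.143 ] 96.9
```

Request:
arm_command(
  plan=[0, 0, -4, 0, 0, 0, 1, 0, 0, -4, 0, 0, 0, 1, 0, 0, -4, 0, 0, 0, 1],
)

```text
time: 13.98
tool_pos: [0.5912, 0.3054, 0.1443]
ee_rot: [-3.141, 0.0, 1.691]
wrist_force: [0.0, 0.5, -0.7]
width: 0.0448
```

Request:
arm_command(
  plan=[-5, -1, 0.4, 0, 0, -0.9, 1, -5, -1, 0.4, 0, 0, -0.9, 1, -5, -1, 0.4, 0, 0, -0.9, 1, -5, -1, 0.4, 0, 0, -0.9, 1, -5, -1, 0.4, 0, 0, -0.9, 1, -5, -1, 0.4, 0, 0, -0.9, 1, 0, 0, 1, 0, 0, 0, 1, 0, 0, 0, 0, 0, 0, 1],
)

```text
time: 14.98
tool_pos: [0.5788, 0.0004, 0.1081]
ee_rot: [-3.139, -0.002, 1.784]
wrist_force: [0.6, 0.1, 0.1]
width: 0.0448
```

Request:
arm_command(
  plan=[0, 0, 0, 0, 0, 0, 1, 0, 0, 0, 0, 0, 0, 1],
)

```text
time: 15.22
tool_pos: [0.58, 0.0012, 0.1099]
ee_rot: [3.141, -0.0, 1.787]
wrist_force: [0.1, -0.4, -0.7]
width: 0.0448
```

Run:
```python
from h import *
plan(.5797,.0004,.06,102.2)
s=snap('wrist','w9')
```

```text
rows 1 each [-0.07, -0.05, 4.99, 0,0, 0.18]  tilt [179.96  -0.  ] from [0.58   0.0012 0.1099] 102.38
```

View pics/w9.png

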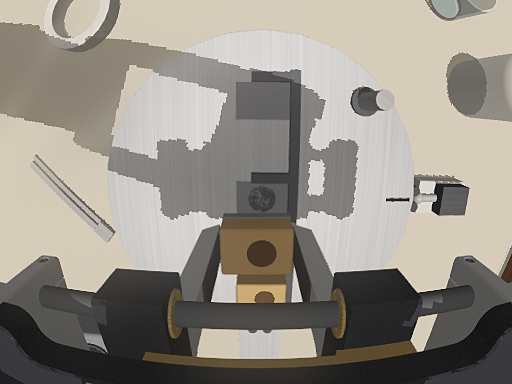

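Request:
arm_command(
  plan=[-0.1, -0.1, 3, 0, 0, 0.2, 1, 0, 0, 2.3, 0, 0, 0, 1, 0, 0, 0.4, 0, 0, 0, 1, 0, 0, 0, 0, 0, 0, 1, 0, 0, 0, 0, 0, 0, 1],
)

```text
time: 15.9
tool_pos: [0.58, -0.0012, 0.054]
ee_rot: [3.139, 0.001, 1.782]
wrist_force: [0.4, 0.9, -0.5]
width: 0.0448
```

Request:
arm_command(
  plan=[0, 0, 0.2, 0, 0, 0, 1, 0, 0, 0.1, 0, 0, 0, 1, 0, 0, 0, 0, 0, 0, 1],
)

```text
time: 16.27
tool_pos: [0.5789, -0.0013, 0.0495]
ee_rot: [-3.142, -0.0, 1.781]
wrist_force: [-0.3, 0.6, 0.1]
width: 0.0449
```

Request:
arm_command(
  plan=[0, 0.3, 0.1, 0, 0, 0, 1, 0, 0.3, 0, 0, 0, 0, 1, 0, 0.3, 0, 0, 0, 0, 1, 0, 0, 0, 0, 0, 0, 1, 0, 0, 0, 0, 0, 0, 1],
)

```text
time: 16.9
tool_pos: [0.5852, -0.0001, 0.0495]
ee_rot: [-3.135, 0.0, 1.781]
wrist_force: [-9.8, -2.6, 10.4]
width: 0.0449
```

Request:
arm_command(
  plan=[0.3, 0, -0.1, 0, 0, 0, 1, 0.3, 0, 0, 0, 0, 0, 1, 0.3, 0, 0, 0, 0, 0, 1, 0, 0, 0, 0, 0, 0, 1, 0, 0, 0, 0, 0, 0, 1],
)

```text
time: 17.52
tool_pos: [0.5839, 0.006, 0.0495]
ee_rot: [-3.135, 0.005, 1.78]
wrist_force: [-7.3, -7.9, 5.6]
width: 0.0445
```

Request:
arm_command(
  plan=[0.3, 0.1, 0, 0, 0, 0, 1, 0.1, 0, 0, 0, 0, 0, 1, 0, 0, 0, 0, 0, 0, 1, 0, 0, 0, 0, 0, 0, 1],
)

```text
time: 18.02
tool_pos: [0.5833, 0.0089, 0.0495]
ee_rot: [-3.133, 0.007, 1.78]
wrist_force: [-9.0, -10.4, 6.9]
width: 0.0447
```

Run:
```python
from h import *
s=snap('wrist','w10');crop(s,'w10',130,100,390,295,3)
```

```text
(no output)
```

View pics/w10.png

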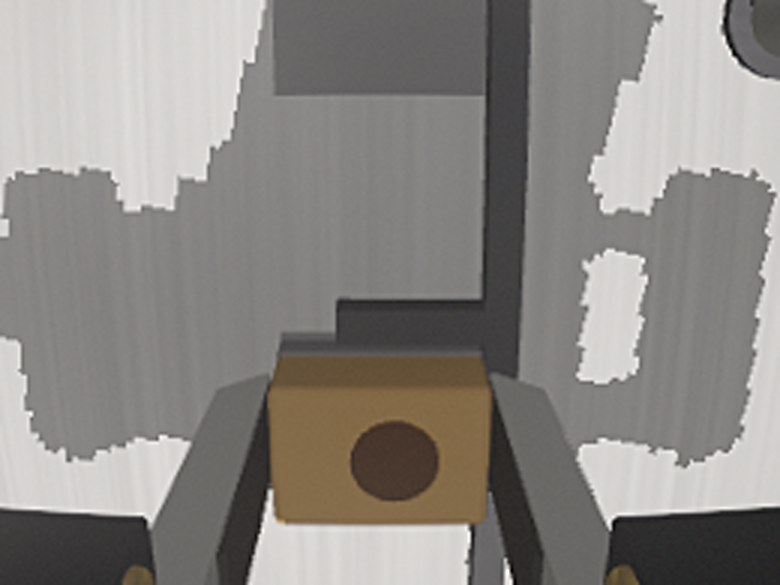

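Run:
```python
from h import *
o=robot.get_obs();s=cams.snapshot('wrist')
a=cv2.convertScaleAbs(cv2.cvtColor(s['pixels'],cv2.COLOR_RGB2BGR),alpha=1.8)[190:240,215:310]
cv2.imwrite('pics/w11.png',cv2.resize(a,None,fx=8,fy=8,interpolation=cv2.INTER_NEAREST))
T=wcam(o,s)
# predicted edges if flush
dx=np.array([.9774,.2113]);dy=np.array([-.2113,.9774]);b=np.array([.5843,.0075])
for z in (.03,.039,.06): print(z,[wproj(T,s,np.r_[b+dx*a+dy*.016,z]).round(1) for a in (-.0225,-.0095,.0225)])
```

```text
0.03 [array([225. , 212.3]), array([244.2, 212.4]), array([291.6, 212.2])]
0.039 [array([223.5, 216.9]), array([243.6, 217. ]), array([293.1, 216.8])]
0.06 [array([219.5, 229.3]), array([241.8, 229.4]), array([296.9, 229.2])]
```

View pics/w11.png

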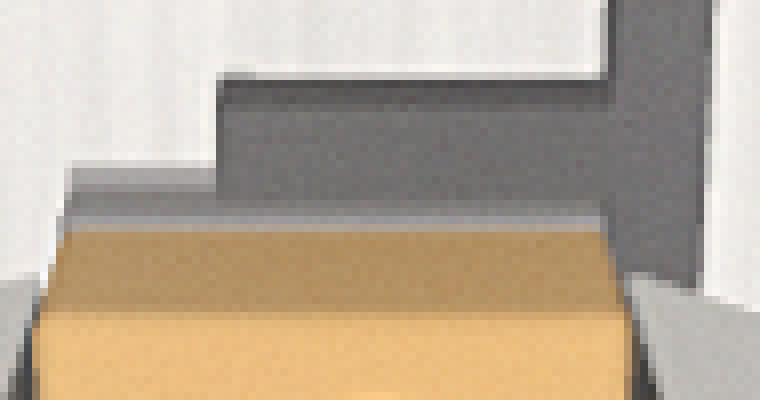

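Request:
arm_command(
  plan=[0, 0, 0, 0, 0, 0, 0.75, 0, 0, 0, 0, 0, 0, 0.5, 0, 0, 0, 0, 0, 0, 0, 0, 0, 0, 0, 0, 0, 0],
)

```text
time: 18.62
tool_pos: [0.5866, 0.0138, 0.0493]
ee_rot: [3.14, -0.0, 1.781]
wrist_force: [0.2, 0.1, 0.5]
width: 0.0631
```

Request:
arm_command(
  plan=[0, 0, -4, 0, 0, 0, 0, 0, 0, -6, 0, 0, 0, 0, 0, 0, -3, 0, 0, 0, 0, 0, 0, 0, 0, 0, 0, 0],
)

```text
time: 19.12
tool_pos: [0.5883, 0.0139, 0.183]
ee_rot: [3.134, 0.002, 1.782]
wrist_force: [0.6, 0.3, -0.3]
width: 0.0935
```

Run:
```python
from h import *
o=robot.get_obs();print(o['tool_pos'])
s=snap('wrist','w12');T=wcam(o,s)
sc=cams.snapshot('scene');crop(sc,'s12',170,150,430,345,3)
plan(.508,.427,.17,58)
plan(.508,.427,.17,148)
```

```text
[0.58827408 0.01385737 0.18300255]
rows 8 each [5.13, -1.65, 0.10, 0,0, 5.51]  tilt [-1.7994e+02 -4.0000e-02] from [0.5858 0.0138 0.1781] 102.09
rows 8 each [5.02, 1.98, 0.10, 0,0, -5.74]  tilt [-1.7994e+02 -4.0000e-02] from [0.5858 0.0138 0.1781] 102.09
```

View pics/w12.png

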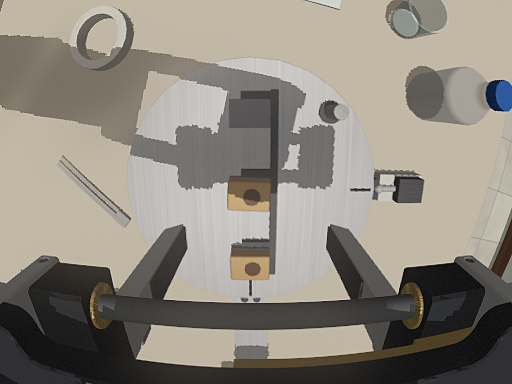

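View pics/s12.png

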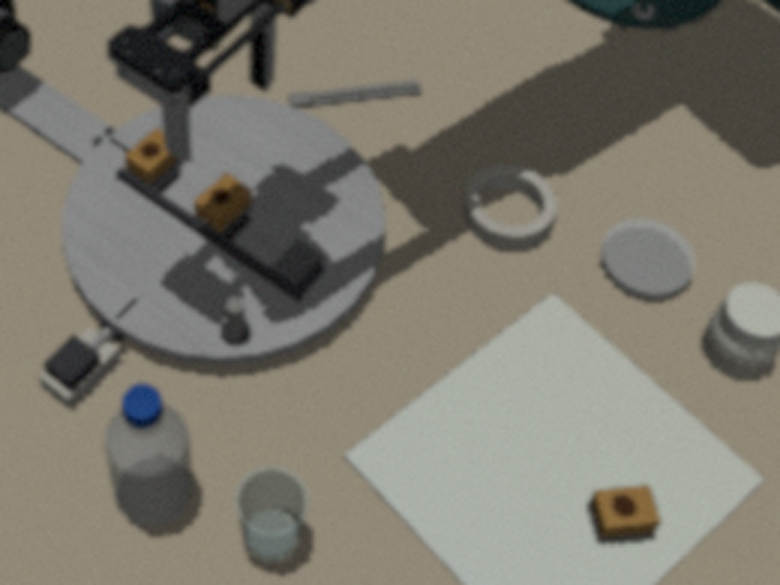

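Request:
arm_command(
  plan=[5.1, -1.6, 0.1, 0, 0, 5.5, 0, 5.1, -1.6, 0.1, 0, 0, 5.5, 0, 5.1, -1.6, 0.1, 0, 0, 5.5, 0, 5.1, -1.6, 0.1, 0, 0, 5.5, 0, 5.1, -1.6, 0.1, 0, 0, 5.5, 0, 5.1, -1.6, 0.1, 0, 0, 5.5, 0, 5.1, -1.6, 0.1, 0, 0, 5.5, 0, 5.1, -1.6, 0.1, 0, 0, 5.5, 0],
)

```text
time: 20.23
tool_pos: [0.5104, 0.4255, 0.1679]
ee_rot: [-3.14, 0.005, 1.011]
wrist_force: [1.1, -0.0, 0.8]
width: 0.0941
```

Request:
arm_command(
  plan=[0, 0, 0, 0, 0, 0, 0, 0, 0, 0, 0, 0, 0, 0, 0, 0, 0, 0, 0, 0, 0],
)

```text
time: 20.6
tool_pos: [0.5118, 0.4227, 0.171]
ee_rot: [-3.141, 0.001, 1.012]
wrist_force: [-0.4, -0.5, 0.3]
width: 0.0939
```

Run:
```python
from h import *
o=robot.get_obs(); print(o['tool_pos'],np.degrees(o['ee_rot']))
s=snap('wrist','w13');crop(s,'w13z',180,90,340,240,5)
```

```text
[0.51180873 0.42274836 0.1709606 ] [-1.79984597e+02  6.89756764e-02  5.80025842e+01]
```

View pics/w13z.png

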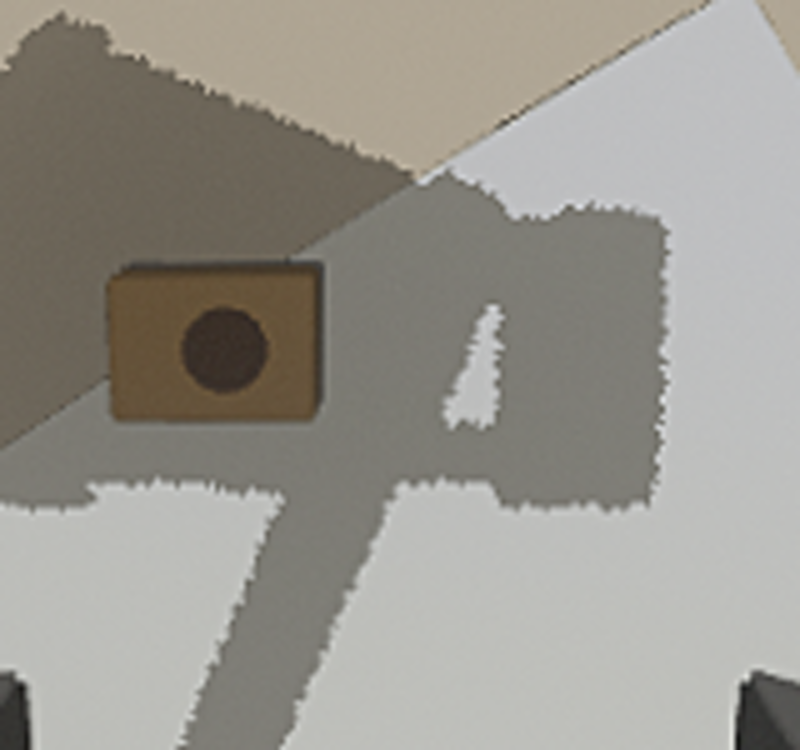

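Run:
```python
from h import *
o=robot.get_obs();s=cams.snapshot('wrist');T=wcam(o,s)
quad(T,s,[(109,280),(318,270),(318,418),(113,420)],(180,90),5)
sc=cams.snapshot('scene'); crop(sc,'s13',300,230,440,370,5)
```

```text
centre [0.4985 0.469 ] edges mm [43.9 31.4 43.9 30. ] long-axis yaw 149.1
```

View pics/s13.png

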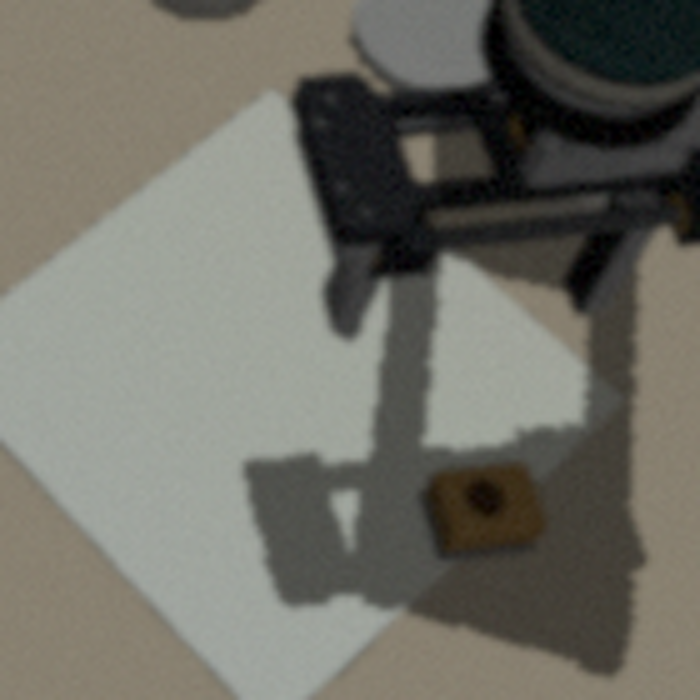

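Run:
```python
from h import *
plan(.4985,.469,.11,59.1)
```

```text
rows 2 each [1.59, -1.79, 3.11, 0,0, -0.56]  tilt [ 1.7998e+02 -4.0000e-02] from [0.5122 0.4231 0.1721] 57.99
```

Request:
arm_command(
  plan=[1.6, -1.8, 3.1, 0, 0, -0.6, 0, 1.6, -1.8, 3.1, 0, 0, -0.6, 0, 0, 0, 0, 0, 0, 0, 0, 0, 0, 0, 0, 0, 0, 0, 0, 0, 0, 0, 0, 0, 0],
)

```text
time: 21.38
tool_pos: [0.4994, 0.4701, 0.1121]
ee_rot: [3.14, -0.004, 1.033]
wrist_force: [0.7, -0.6, 0.2]
width: 0.0941
```

Run:
```python
from h import *
o=robot.get_obs(); print(o['tool_pos'],np.degrees(o['ee_rot']))
s=snap('wrist','w14');crop(s,'w14z',180,130,340,250,5)
```

```text
[0.49940932 0.47007735 0.11213377] [179.90530194  -0.20939255  59.19777856]
```

View pics/w14z.png

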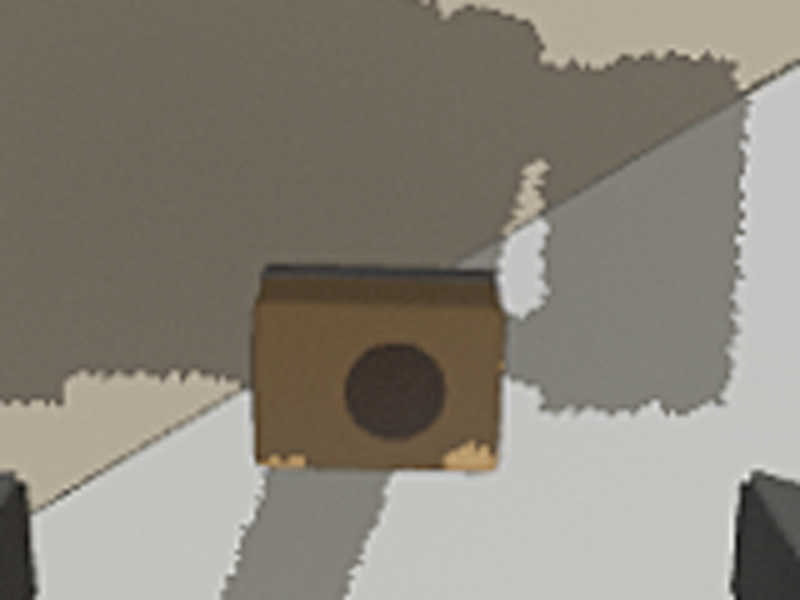

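Run:
```python
from h import *
o=robot.get_obs();s=cams.snapshot('wrist');T=wcam(o,s); print(o['tool_pos'])
quad(T,s,[(254,300),(502,308),(496,470),(257,466)],(180,130),5)
```

```text
[0.4992847  0.47011    0.11196135]
centre [0.4975 0.4697] edges mm [42.9 29.9 42.7 30.6] long-axis yaw 147.7
```

Request:
arm_command(
  plan=[0, 0, 5, 0, 0, 1, 0, 0, 0, 2.5, 0, 0, 0, 0, 0, 0, 1.4, 0, 0, 0, 0, 0, 0, 0, 0, 0, 0, 0, 0, 0, 0, 0, 0, 0, 0],
)

```text
time: 22.1
tool_pos: [0.4991, 0.4711, 0.0226]
ee_rot: [3.14, -0.003, 1.017]
wrist_force: [0.7, 1.1, -0.2]
width: 0.0945
```

Request:
arm_command(
  plan=[0, 0, 0, 0, 0, 0, 1, 0, 0, 0, 0, 0, 0, 1, 0, 0, 0, 0, 0, 0, 1, 0, 0, 0, 0, 0, 0, 1, 0, 0, 0, 0, 0, 0, 1, 0, 0, 0, 0, 0, 0, 1],
)

```text
time: 22.85
tool_pos: [0.498, 0.4703, 0.0204]
ee_rot: [-3.142, 0.0, 1.017]
wrist_force: [0.1, -1.0, -0.4]
width: 0.0449
```

Run:
```python
from h import *
o=robot.get_obs(); print(o['tool_pos'],np.degrees(o['ee_rot']))
s=snap('wrist','w15');crop(s,'w15z',170,150,350,300,4)
```

```text
[0.49796804 0.47030763 0.02043378] [-1.79998040e+02  3.93336356e-03  5.82696556e+01]
```

View pics/w15z.png

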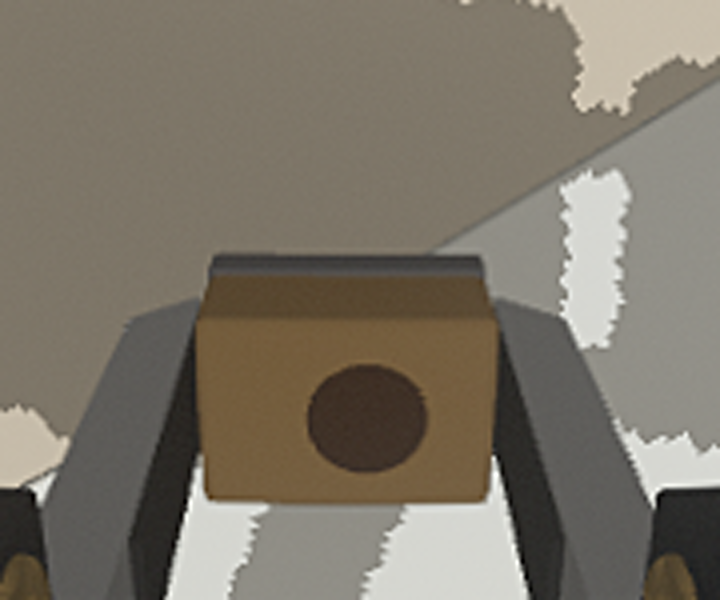

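Request:
arm_command(
  plan=[0, 0, 0, 0, 0, 0, 0.4, 0, 0, 0, 0, 0, 0, 0.4, 0, 0, -0.4, 0, 0, 0, 0.4, 0, 0, 0, 0, 0, 0, 0.4, 0, 0, 0, 0, 0, 0, 1, 0, 0, 0, 0, 0, 0, 1, 0, 0, 0, 0, 0, 0, 1, 0, 0, 0, 0, 0, 0, 1],
)

```text
time: 23.9
tool_pos: [0.498, 0.4704, 0.0245]
ee_rot: [3.142, -0.0, 1.017]
wrist_force: [0.2, -0.7, 1.1]
width: 0.0448
```

Run:
```python
from h import *
plan(.5618,.0835,.14,102.2,start=(.4979,.4702,.144,58.3))
```

```text
rows 8 each [-4.66, 1.87, 0.05, 0,0, -5.49]  tilt [ 1.8e+02 -1.0e-02] from [0.4979 0.4702 0.144 ] 58.3
```

Request:
arm_command(
  plan=[0, 0, -4, 0, 0, 0, 1, 0, 0, -4, 0, 0, 0, 1, 0, 0, -4, 0, 0, 0, 1],
)

```text
time: 24.28
tool_pos: [0.4977, 0.4702, 0.1453]
ee_rot: [-3.141, 0.001, 1.017]
wrist_force: [-0.7, 0.8, -1.0]
width: 0.0446
```

Request:
arm_command(
  plan=[-4.7, 1.9, 0, 0, 0, -5.5, 1, -4.7, 1.9, 0, 0, 0, -5.5, 1, -4.7, 1.9, 0, 0, 0, -5.5, 1, -4.7, 1.9, 0, 0, 0, -5.5, 1, -4.7, 1.9, 0, 0, 0, -5.5, 1, -4.7, 1.9, 0, 0, 0, -5.5, 1, -4.7, 1.9, 0, 0, 0, -5.5, 1, -4.7, 1.9, 0, 0, 0, -5.5, 1],
)

```text
time: 25.28
tool_pos: [0.5637, 0.0784, 0.1446]
ee_rot: [3.141, -0.0, 1.788]
wrist_force: [0.3, -0.5, -0.6]
width: 0.0448
```

Request:
arm_command(
  plan=[0, 0, 0, 0, 0, 0, 1, 0, 0, 0, 0, 0, 0, 1, 0, 0, 0, 0, 0, 0, 1],
)

```text
time: 25.65
tool_pos: [0.563, 0.0813, 0.1444]
ee_rot: [-3.141, -0.001, 1.786]
wrist_force: [0.1, 0.7, -0.6]
width: 0.0448
```

Run:
```python
from h import *
plan(.5618,.0835,.058,102.2,n=2)
s=snap('wrist','w16')
```

```text
rows 2 each [0.12, -0.03, 4.32, 0,0, 0.08]  tilt [-1.7999e+02 -3.0000e-02] from [0.563  0.0813 0.1444] 102.35
```

View pics/w16.png

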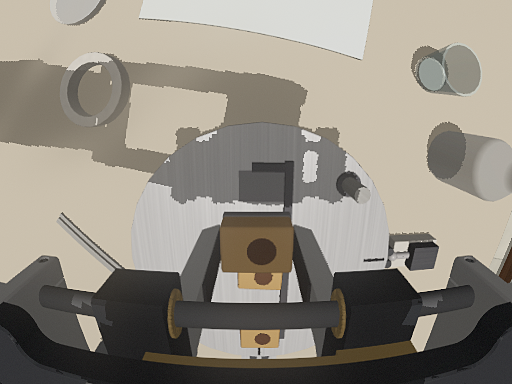

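Request:
arm_command(
  plan=[0.1, 0, 4.3, 0, 0, 0.2, 1, 0, 0, 3.8, 0, 0, 0, 1, 0, 0, 0.6, 0, 0, 0, 1, 0, 0, 0, 0, 0, 0, 1, 0, 0, 0, 0, 0, 0, 1, 0, 0, 0, 0, 0, 0, 1],
)

```text
time: 26.45
tool_pos: [0.5645, 0.0811, 0.0594]
ee_rot: [3.138, 0.0, 1.782]
wrist_force: [-0.2, 0.5, -0.5]
width: 0.0445
```

Request:
arm_command(
  plan=[0, -0.2, 0.5, 0, 0, 0, 1, 0, 0, 0.3, 0, 0, 0, 1, 0, 0, 0.2, 0, 0, 0, 1, 0, 0, 0, 0, 0, 0, 1, 0, 0, 0, 0, 0, 0, 1],
)

```text
time: 27.08
tool_pos: [0.5613, 0.0805, 0.0504]
ee_rot: [3.141, 0.0, 1.781]
wrist_force: [-5.9, -0.3, 12.6]
width: 0.0448
```

Request:
arm_command(
  plan=[0, 0.3, -0.1, 0, 0, 0, 1, 0, 0.3, 0, 0, 0, 0, 1, 0, 0.3, 0, 0, 0, 0, 1, 0, 0.2, 0, 0, 0, 0, 1, 0, 0, 0, 0, 0, 0, 1, 0, 0, 0, 0, 0, 0, 1],
)

```text
time: 27.82
tool_pos: [0.5681, 0.0817, 0.0506]
ee_rot: [-3.132, 0.0, 1.781]
wrist_force: [-14.1, -2.6, 16.1]
width: 0.0446
```

Request:
arm_command(
  plan=[0.3, 0, -0.2, 0, 0, 0, 1, 0.3, 0, 0, 0, 0, 0, 1, 0.3, 0, 0, 0, 0, 0, 1, 0.3, 0, 0, 0, 0, 0, 1, 0, 0, 0, 0, 0, 0, 1, 0, 0, 0, 0, 0, 0, 1],
)

```text
time: 28.58
tool_pos: [0.5663, 0.09, 0.0507]
ee_rot: [-3.132, 0.007, 1.78]
wrist_force: [-9.3, -10.5, 8.7]
width: 0.045
```

Run:
```python
from h import *
o=robot.get_obs();s=cams.snapshot('wrist');d=o['tool_pos'][:2]-[.5664,.0906]; print('deck',d@[.9774,.2113],d@[-.2113,.9774])
a=cv2.convertScaleAbs(cv2.cvtColor(s['pixels'],cv2.COLOR_RGB2BGR),alpha=1.8)[190:240,215:310]
cv2.imwrite('pics/w17.png',cv2.resize(a,None,fx=8,fy=8,interpolation=cv2.INTER_NEAREST))
```

```text
deck -0.00022760944422801162 -0.0005275544324348847
```

View pics/w17.png

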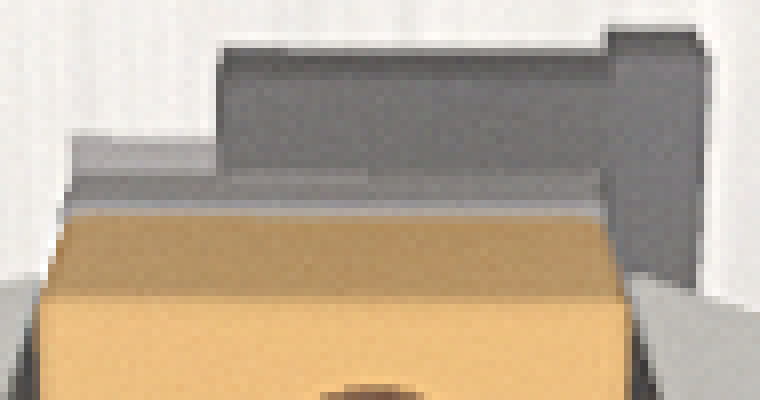

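Request:
arm_command(
  plan=[0.3, 0.1, 0, 0, 0, 0, 1, 0.1, 0, 0, 0, 0, 0, 1, 0, 0, 0, 0, 0, 0, 1, 0, 0, 0, 0, 0, 0, 1],
)

```text
time: 29.12
tool_pos: [0.5658, 0.0928, 0.0507]
ee_rot: [-3.13, 0.009, 1.78]
wrist_force: [-10.6, -11.7, 9.9]
width: 0.0449
```

Run:
```python
from h import *
o=robot.get_obs();s=cams.snapshot('wrist');d=o['tool_pos'][:2]-[.5664,.0906]; print('deck',d@[.9774,.2113],d@[-.2113,.9774])
a=cv2.convertScaleAbs(cv2.cvtColor(s['pixels'],cv2.COLOR_RGB2BGR),alpha=1.8)[190:240,215:310]
cv2.imwrite('pics/w18.png',cv2.resize(a,None,fx=8,fy=8,interpolation=cv2.INTER_NEAREST))
```

```text
deck -0.00011508343316802893 0.0023028710533830755
```

View pics/w18.png

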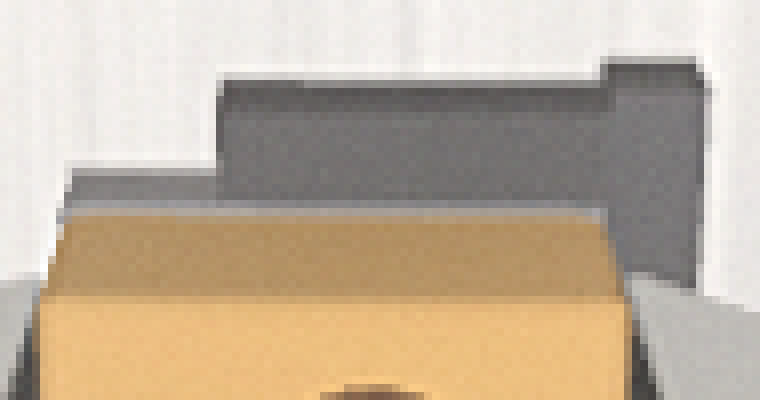

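Request:
arm_command(
  plan=[0.3, 0, 0, 0, 0, 0, 1, 0, 0, 0, 0, 0, 0, 1, 0, 0, 0, 0, 0, 0, 1],
)

```text
time: 29.55
tool_pos: [0.5658, 0.0931, 0.0508]
ee_rot: [-3.13, 0.014, 1.779]
wrist_force: [-9.0, -18.5, 10.7]
width: 0.0447
```

Run:
```python
from h import *
o=robot.get_obs();s=cams.snapshot('wrist');d=o['tool_pos'][:2]-[.5664,.0906]; print('deck',d@[.9774,.2113],d@[-.2113,.9774])
a=cv2.convertScaleAbs(cv2.cvtColor(s['pixels'],cv2.COLOR_RGB2BGR),alpha=1.8)[190:240,215:310]
cv2.imwrite('pics/w19.png',cv2.resize(a,None,fx=8,fy=8,interpolation=cv2.INTER_NEAREST))
```

```text
deck -0.00011021445400999949 0.002560777027169606
```

View pics/w19.png

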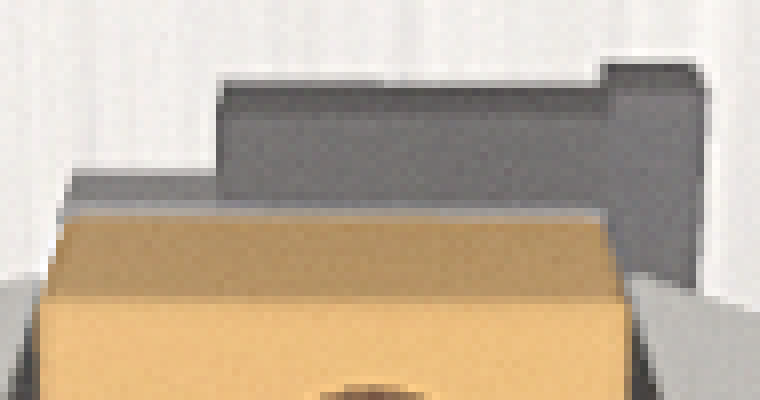

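Request:
arm_command(
  plan=[0, 0, 0, 0, 0, 0, 0.75, 0, 0, 0, 0, 0, 0, 0.5, 0, 0, 0, 0, 0, 0, 0.3, 0, 0, 0, 0, 0, 0, 0.2],
)

```text
time: 30.1
tool_pos: [0.5693, 0.1018, 0.0504]
ee_rot: [3.141, -0.001, 1.781]
wrist_force: [-0.5, -0.3, -0.4]
width: 0.0637
```

Request:
arm_command(
  plan=[0, 0, -4, 0, 0, 0, 0, 0, 0, -3, 0, 0, 0, 0, 0, 0, 0, 0, 0, 0, 0.5, 0, 0, 0, 0, 0, 0, 1],
)

```text
time: 30.6
tool_pos: [0.5686, 0.1019, 0.1191]
ee_rot: [-3.14, -0.0, 1.782]
wrist_force: [-0.8, 0.0, -0.2]
width: 0.0702
```

Run:
```python
from h import *
b=np.array([.5843,.0090])+np.array([-.2113,.9774])*-.032
print(b); plan(b[0],b[1],.12,102.2)
```

```text
[ 0.5910616 -0.0222768]
rows 3 each [-4.20, -0.14, -0.03, 0,0, -0.04]  tilt [-1.7991e+02 -3.0000e-02] from [0.5686 0.1019 0.1191] 102.09
```

Request:
arm_command(
  plan=[-4.2, -0.1, 0, 0, 0, 0, 1, -4.2, -0.1, 0, 0, 0, 0, 1, -4.2, -0.1, 0, 0, 0, 0, 1, 0, 0, 0, 0, 0, 0, 1, 0, 0, 0, 0, 0, 0, 1, 0, 0, 0, 0, 0, 0, 1],
)

```text
time: 31.35
tool_pos: [0.592, -0.0209, 0.1197]
ee_rot: [-3.14, -0.001, 1.783]
wrist_force: [-0.3, -0.7, -0.1]
width: 0.0103
```

Run:
```python
from h import *
o=robot.get_obs();s=snap('wrist','w20')
crop(s,'w20z',190,20,340,270,2.4)
d=o['tool_pos'][:2]-[.5843,.0090]; print('deck',d@[.9774,.2113],d@[-.2113,.9774],o['tool_pos'])
```

```text
deck 0.0012172018258147432 -0.030833454435283025 [ 0.59200512 -0.02088067  0.1196931 ]
```

View pics/w20.png

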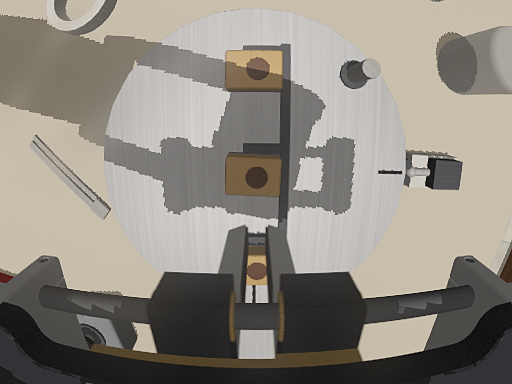

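Request:
arm_command(
  plan=[0, 0, 4, 0, 0, 0, 1, 0, 0, 2.5, 0, 0, 0, 1, 0, 0, 0.7, 0, 0, 0, 1, 0, 0, 0, 0, 0, 0, 1, 0, 0, 0, 0, 0, 0, 1],
)

```text
time: 32.02
tool_pos: [0.5937, -0.022, 0.0502]
ee_rot: [3.139, 0.001, 1.782]
wrist_force: [-0.1, -0.2, -0.1]
width: 0.0003
```

Request:
arm_command(
  plan=[0.3, 0, 0.2, 0, 0, 0, 1, 0.3, 0, 0, 0, 0, 0, 1, 0.2, 0, 0, 0, 0, 0, 1, 0, 0, 0, 0, 0, 0, 1, 0, 0, 0, 0, 0, 0, 1],
)

```text
time: 32.65
tool_pos: [0.592, -0.016, 0.0473]
ee_rot: [3.139, 0.004, 1.781]
wrist_force: [1.9, -4.5, 0.9]
width: 0.0006
```

Request:
arm_command(
  plan=[0.2, 0, 0, 0, 0, 0, 1, 0.1, 0, 0, 0, 0, 0, 1, 0, 0, 0, 0, 0, 0, 1, 0, 0, 0, 0, 0, 0, 1],
)

```text
time: 33.15
tool_pos: [0.5919, -0.0157, 0.0479]
ee_rot: [3.139, 0.009, 1.78]
wrist_force: [3.2, -9.9, 1.9]
width: 0.0003
```

```bash
cat >> h.py <<'E'
def look(f,x0=190,y0=60,x1=340,y1=240,sc=4,al=1.4):
    o=robot.get_obs();s=cams.snapshot('wrist')
    a=cv2.convertScaleAbs(cv2.cvtColor(s['pixels'],cv2.COLOR_RGB2BGR),alpha=al)[y0:y1,x0:x1]
    cv2.imwrite('pics/'+f+'.png',cv2.resize(a,None,fx=sc,fy=sc,interpolation=cv2.INTER_NEAREST))
    return o,s,wcam(o,s)
E
python3 - <<'E'
from h import *
look('w21',215,140,315,240,6)
E
```

```text
(no output)
```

View pics/w21.png

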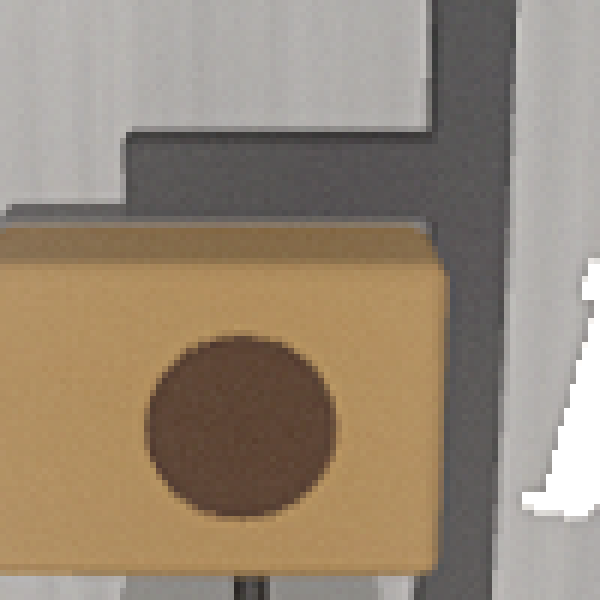

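Request:
arm_command(
  plan=[-0.8, 0, 0, 0, 0, 0, 1, 0, 0, -4, 0, 0, 0, 1, -4.3, 0, -2, 0, 0, 0, 1, -4.2, 0, 0, 0, 0, 0, 1, 0, 0, 3, 0, 0, 0, 1, 0, 0, 3, 0, 0, 0, 1, 0, 0, 0, 0, 0, 0, 1, 0, 0, 0, 0, 0, 0, 1],
)

```text
time: 34.2
tool_pos: [0.6101, -0.102, 0.0473]
ee_rot: [3.141, -0.0, 1.782]
wrist_force: [0.3, -0.1, 0.5]
width: 0.0003
```

Run:
```python
from h import *
o,s,T=look('w22',190,110,340,240,5)
d=o['tool_pos'][:2]-[.6022,-.0741]; print('deck',d@[.9774,.2113],d@[-.2113,.9774],o['tool_pos'])
```

```text
deck 0.0018301170093131943 -0.028942295292761266 [ 0.61010459 -0.10200266  0.04732923]
```

View pics/w22.png

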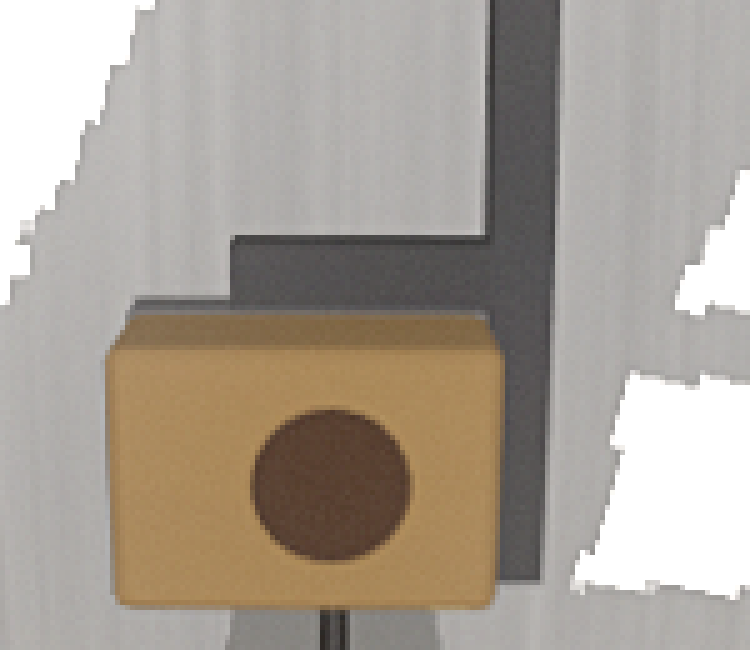

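Request:
arm_command(
  plan=[0.2, 0, 0, 0, 0, 0, 1, 0.3, 0, 0, 0, 0, 0, 1, 0, 0, 0, 0, 0, 0, 1, 0, 0, 0, 0, 0, 0, 1],
)

```text
time: 34.75
tool_pos: [0.61, -0.0992, 0.0482]
ee_rot: [3.139, 0.004, 1.781]
wrist_force: [0.5, -5.4, 2.0]
width: 0.0002
```

Request:
arm_command(
  plan=[0.2, 0, 0, 0, 0, 0, 1, 0, 0, 0, 0, 0, 0, 1, 0, 0, 0, 0, 0, 0, 1],
)

```text
time: 35.12
tool_pos: [0.6099, -0.099, 0.0485]
ee_rot: [3.138, 0.007, 1.78]
wrist_force: [1.6, -9.0, 3.1]
width: 0.0003
```

Request:
arm_command(
  plan=[-0.8, 0, 0, 0, 0, 0, 1, 0, 0, -5, 0, 0, 0, 1, 1.2, -2.2, 0, 0, 0, 0, 1, 1.4, -2.3, 0, 0, 0, 0, 1, 0, 0, 0, 0, 0, 0, 1, 0, 0, 0, 0, 0, 0, 1],
)

```text
time: 35.88
tool_pos: [0.5608, -0.0871, 0.0963]
ee_rot: [3.141, -0.001, 1.782]
wrist_force: [0.0, -0.1, 0.1]
width: 0.0005
```

Run:
```python
from h import *
o,s,T=look('w23',150,60,350,240,4)
d=o['tool_pos'][:2]-[.6022,-.0741]; print('deck',d@[.9774,.2113],d@[-.2113,.9774],o['tool_pos'])
```

```text
deck -0.04317350375522467 -0.003935109726651237 [ 0.56083199 -0.08706928  0.09634741]
```

View pics/w23.png

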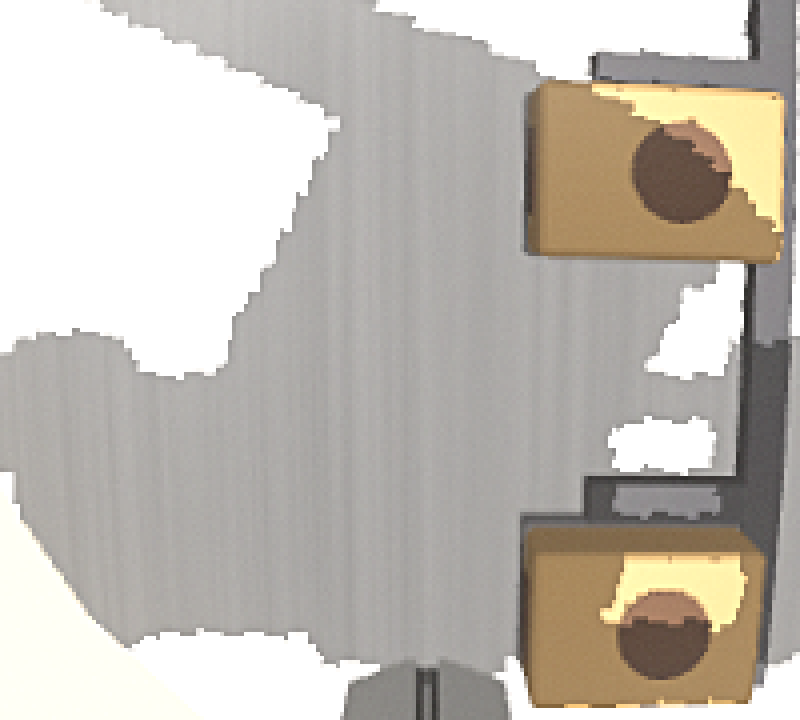

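Request:
arm_command(
  plan=[0.4, 0, 3, 0, 0, 0, 1, 0, 0, 1.8, 0, 0, 0, 1, 0, 0, 0, 0, 0, 0, 1, 0, 0.4, 0, 0, 0, 0, 1, 0, 0.4, 0, 0, 0, 0, 1, 0, 0.1, 0, 0, 0, 0, 1, 0, 0, 0, 0, 0, 0, 1, 0, 0, 0, 0, 0, 0, 1],
)

```text
time: 36.92
tool_pos: [0.567, -0.0824, 0.0496]
ee_rot: [-3.138, 0.001, 1.781]
wrist_force: [-6.9, -1.3, 4.3]
width: 0.0003
```

Request:
arm_command(
  plan=[0, 0.2, 0, 0, 0, 0, 1, 0, 0, 0, 0, 0, 0, 1, 0, 0, 0, 0, 0, 0, 1],
)

```text
time: 37.3
tool_pos: [0.5671, -0.0824, 0.0497]
ee_rot: [-3.134, 0.001, 1.781]
wrist_force: [-11.2, -2.3, 7.9]
width: 0.0005
```

Request:
arm_command(
  plan=[0, -0.9, -0.3, 0, 0, 0, 1, 4.2, 0, 0, 0, 0, 0, 1, 4.3, 0, 0, 0, 0, 0, 1, 0, 0, 0, 0, 0, 0, 1, 0, 0.4, 0, 0, 0, 0, 1, 0, 0.3, 0.2, 0, 0, 0, 1, 0, 0, 0, 0, 0, 0, 1, 0, 0, 0, 0, 0, 0, 1],
)

```text
time: 38.3
tool_pos: [0.5493, 0.0002, 0.0493]
ee_rot: [-3.137, -0.0, 1.78]
wrist_force: [-5.7, -0.9, 4.5]
width: 0.0002
```

Request:
arm_command(
  plan=[0, 0.2, 0, 0, 0, 0, 1, 0, 0, 0, 0, 0, 0, 1, 0, 0, 0, 0, 0, 0, 1],
)

```text
time: 38.67
tool_pos: [0.5494, 0.0003, 0.0494]
ee_rot: [-3.133, -0.001, 1.78]
wrist_force: [-10.5, -2.1, 7.8]
width: 0.0002
```

Hard contact too. Now bay a.

Request:
arm_command(
  plan=[0, -0.9, -0.3, 0, 0, 0, 1, 4.2, 0, 0, 0, 0, 0, 1, 4.3, 0, 0, 0, 0, 0, 1, 0, 0, 0, 0, 0, 0, 1, 0, 0.4, 0, 0, 0, 0, 1, 0, 0.3, 0.2, 0, 0, 0, 1, 0, 0, 0, 0, 0, 0, 1, 0, 0, 0, 0, 0, 0, 1],
)

```text
time: 39.67
tool_pos: [0.5318, 0.0832, 0.0501]
ee_rot: [-3.138, 0.0, 1.78]
wrist_force: [-4.2, -1.3, 3.2]
width: 0.0007
```

Request:
arm_command(
  plan=[0, 0.2, 0, 0, 0, 0, 1, 0, 0, 0, 0, 0, 0, 1, 0, 0, 0, 0, 0, 0, 1],
)

```text
time: 40.05
tool_pos: [0.5319, 0.0833, 0.0501]
ee_rot: [-3.133, 0.0, 1.78]
wrist_force: [-10.4, -2.9, 7.2]
width: 0.0002
```

Request:
arm_command(
  plan=[0, -0.8, 0, 0, 0, 0, 1, 0, 0, -5, 0, 0, 0, 1, 0, 0, -6, 0, 0, 0, 0.5, -2.5, 0, -6, 0, 0, 0, 0.5, -5.5, 0, 0, 0, 0, 0, 0.5, -5.5, 3, 0, 0, 0, 0, 0.5, -3, 0, 0, 0, 0, 0, 0.5, 0, 0, 0, 0, 0, 0, 0.5],
)

```text
time: 41.05
tool_pos: [0.5912, -0.0735, 0.2173]
ee_rot: [-3.142, 0.0, 1.777]
wrist_force: [0.3, 1.4, -0.3]
width: 0.047
```

Request:
arm_command(
  plan=[0, 0, 0, 0, 0, 0, 0.5, 0, 0, 0, 0, 0, 0, 0.5],
)

```text
time: 41.3
tool_pos: [0.5904, -0.0696, 0.2185]
ee_rot: [3.141, -0.0, 1.783]
wrist_force: [0.0, 0.2, -0.9]
width: 0.047
```

Run:
```python
from h import *
o,s,T=look('w24',140,20,360,220,3.6,1.1)
cv2.imwrite('pics/w24f.png',cv2.cvtColor(s['pixels'],cv2.COLOR_RGB2BGR))
print(o['tool_pos'],np.degrees(o['ee_rot']))
```

```text
[ 0.59044826 -0.06955705  0.21848793] [ 1.79950337e+02 -6.55715057e-03  1.02145092e+02]
```

View pics/w24f.png

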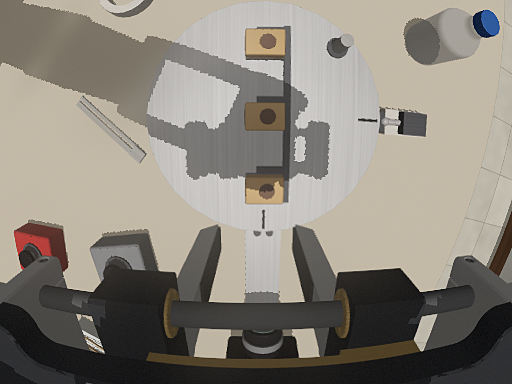

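View pics/w24.png

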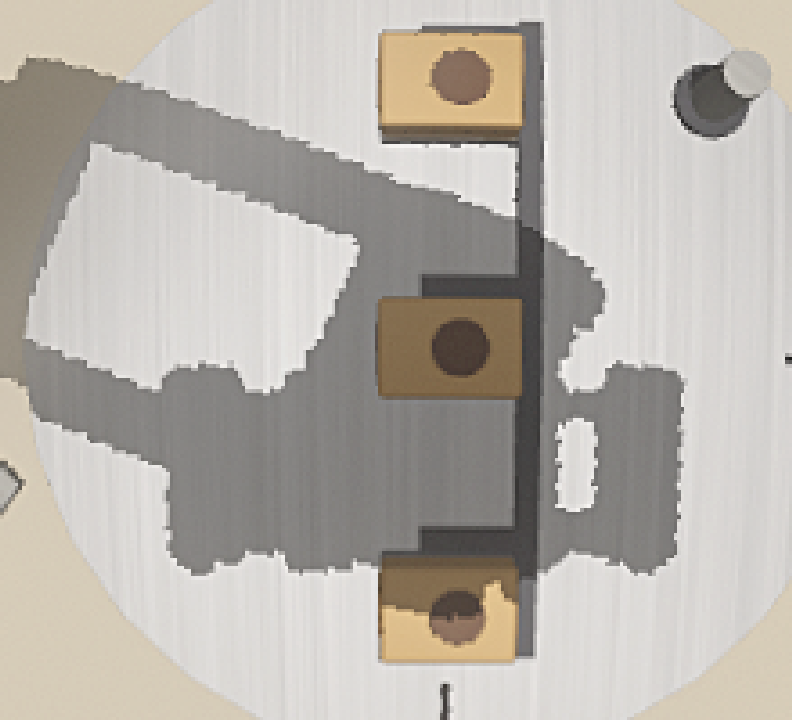

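Run:
```python
from h import *
o=robot.get_obs();s=cams.snapshot('wrist');T=wcam(o,s)
print('post',wtoz(T,s,(346.9,40.3),.075),'base',wtoz(T,s,(337.5,47.5),.03),'cap',wtoz(T,s,(487,24),.15),'bottle base',wtoz(T,s,(420,42),.0))
plan(.652,.113,.15,57.2)
```

```text
post [0.65033162 0.11171923 0.075     ] base [0.65160866 0.11359598 0.03      ] cap [0.77650508 0.16682938 0.15      ] bottle base [7.77499555e-01 1.74627917e-01 5.55111512e-17]
rows 5 each [3.85, 0.88, 1.37, 0,0, 8.99]  tilt [179.95   0.  ] from [ 0.5904 -0.0695  0.2186] 102.16
```

Request:
arm_command(
  plan=[3.8, 0.9, 1.4, 0, 0, 9, 0.5, 3.8, 0.9, 1.4, 0, 0, 9, 0.5, 3.8, 0.9, 1.4, 0, 0, 9, 0.5, 3.8, 0.9, 1.4, 0, 0, 9, 0.5, 3.8, 0.9, 1.4, 0, 0, 9, 0.5, 0, 0, 0, 0, 0, 0, 0.5, 0, 0, 0, 0, 0, 0, 0.5, 0, 0, 0, 0, 0, 0, 0.5],
)

```text
time: 42.4
tool_pos: [0.6533, 0.1085, 0.1494]
ee_rot: [3.14, -0.001, 0.996]
wrist_force: [-0.2, -0.1, -1.0]
width: 0.0469
```

Run:
```python
from h import *
o,s,T=look('w25',120,60,400,260,2.8,1.1)
print(wproj(T,s,[.651,.1125,.075])); plan(.651,.1125,.055,57.2,n=2)
```

```text
[252.20622861 204.89427689]
rows 2 each [0.11, -0.21, 4.72, 0,0, -0.08]  tilt [ 1.7991e+02 -6.0000e-02] from [0.6534 0.1084 0.1495] 57.04
```

View pics/w25.png

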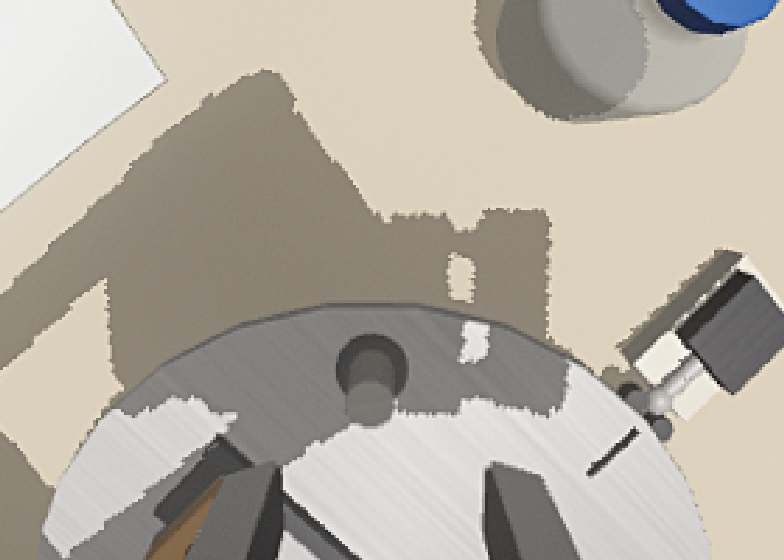

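Request:
arm_command(
  plan=[0.1, -0.2, 4.7, 0, 0, 0, 0.5, 0.1, -0.2, 4.4, 0, 0, 0, 0.5, 0, 0, 0, 0, 0, 0, 0.5, 0, 0, 0, 0, 0, 0, 0.5],
)

```text
time: 42.95
tool_pos: [0.6522, 0.1127, 0.0595]
ee_rot: [3.139, -0.002, 0.996]
wrist_force: [0.2, 0.3, -0.3]
width: 0.047
```

Request:
arm_command(
  plan=[0, 0, 0, 0, 0, 0, 1, 0, 0, 0, 0, 0, 0, 1, 0, 0, 0, 0, 0, 0, 1, 0, 0, 0, 0, 0, 0, 1],
)

```text
time: 43.45
tool_pos: [0.6515, 0.113, 0.0578]
ee_rot: [3.14, -0.001, 0.996]
wrist_force: [0.2, 0.1, 0.6]
width: 0.0152
```

Request:
arm_command(
  plan=[-0.01, -0.44, 0, 0, 0, -2, 1, -0.02, -0.65, 0, 0, 0, -3, 1, -0.03, -0.87, 0, 0, 0, -4, 1, -0.03, -0.87, 0, 0, 0, -4, 1, -0.03, -0.87, 0, 0, 0, -4, 1, -0.03, -0.87, 0, 0, 0, -4, 1, -0.03, -0.87, 0, 0, 0, -4, 1, -0.03, -0.87, 0, 0, 0, -4, 1],
)

```text
time: 44.45
tool_pos: [0.5929, 0.1327, 0.0578]
ee_rot: [3.138, 0.0, 1.506]
wrist_force: [2.6, -0.4, 0.2]
width: 0.0152
```

```bash
cat >> h.py <<'E'
def defl(ax=(.5844,.008)):
    o=robot.get_obs(); d=o['tool_pos'][:2]-np.array(ax)
    print('post ang',np.degrees(np.arctan2(d[1],d[0])).round(2),'deck',np.degrees(np.arctan2(d[1],d[0])).round(2)-57.2,'r',np.hypot(*d).round(4),'yaw',np.degrees(o['ee_rot'][2]).round(2),'F',o['wrist_force'].round(1),o['width'].round(4))
E
python3 -c "
from h import *
defl()"
```

```text
Traceback (most recent call last):
  File "h.py", line 53, in defl
    print('post ang',np.degrees(np.arctan2(d[1],d[0])).round(2),'deck',np.degrees(np.arctan2(d[1],d[0])).round(2)-57.2,'r',np.hypot(*d).round(4),'yaw',np.degrees(o['ee_rot'][2]).round(2),'F',o['wrist_force'].round(1),o['width'].round(4))
                                                                                                                                                                                                                         ^^^^^^^^^^^^^^^^
AttributeError: 'float' object has no attribute 'round'
```

```bash
sed -i "s/o\['width'\].round(4)/round(o['width'],4)/" h.py; python3 -c "
from h import *
defl()"
```

```text
post ang 86.12 deck 28.92 r 0.125 yaw 86.27 F [ 2.6 -0.4  0.2] 0.0152
```

Request:
arm_command(
  plan=[-0.03, -0.87, 0, 0, 0, -4, 1, -0.03, -0.87, 0, 0, 0, -4, 1, -0.03, -0.87, 0, 0, 0, -4, 1, -0.03, -0.87, 0, 0, 0, -4, 1, -0.03, -0.87, 0, 0, 0, -4, 1, -0.03, -0.87, 0, 0, 0, -4, 1, -0.03, -0.87, 0, 0, 0, -4, 1, -0.03, -0.87, 0, 0, 0, -4, 1],
)

```text
time: 45.45
tool_pos: [0.5255, 0.1189, 0.0578]
ee_rot: [3.138, 0.001, 2.064]
wrist_force: [3.1, 1.4, -0.1]
width: 0.0155
```

```bash
python3 -c "
from h import *
defl()"
```

```text
post ang 117.96 deck 60.75999999999999 r 0.1256 yaw 118.28 F [ 3.1  1.4 -0.1] 0.0155
```

Remaining 29°, slowing at the end.

Request:
arm_command(
  plan=[-0.03, -0.87, 0, 0, 0, -4, 1, -0.03, -0.87, 0, 0, 0, -4, 1, -0.03, -0.87, 0, 0, 0, -4, 1, -0.03, -0.87, 0, 0, 0, -4, 1, -0.03, -0.87, 0, 0, 0, -4, 1, -0.02, -0.65, 0, 0, 0, -3, 1, -0.02, -0.65, 0, 0, 0, -3, 1, -0.01, -0.44, 0, 0, 0, -2, 1],
)

```text
time: 46.45
tool_pos: [0.4816, 0.0807, 0.0578]
ee_rot: [3.134, 0.001, 2.552]
wrist_force: [3.0, 3.2, 0.4]
width: 0.0155
```

Request:
arm_command(
  plan=[0, -0.22, 0, 0, 0, -1, 1, 0, 0, 0, 0, 0, 0, 1, 0, 0, 0, 0, 0, 0, 1],
)

```text
time: 46.82
tool_pos: [0.4785, 0.0762, 0.0577]
ee_rot: [3.141, -0.0, 2.567]
wrist_force: [-2.6, 1.0, 6.5]
width: 0.0153
```

```bash
python3 -c "
from h import *
defl()"
```

```text
post ang 147.21 deck 90.01 r 0.126 yaw 147.07 F [-2.6  1.   6.5] 0.0153
```

Request:
arm_command(
  plan=[0, 0, 0, 0, 0, 0, 0.7, 0, 0, 0, 0, 0, 0, 0.5, 0, 0, 0, 0, 0, 0, 0.5, 0, 0, -4, 0, 0, 0, 0.5, 0, 0, -5, 0, 0, 0, 0.5, 0, 0, -5, 0, 0, 0, 0.5],
)

```text
time: 47.58
tool_pos: [0.4782, 0.076, 0.1981]
ee_rot: [-3.141, -0.001, 2.567]
wrist_force: [0.1, 0.5, -0.1]
width: 0.0473
```

Run:
```python
from h import *
plan(.60,-.02,.26,100)
```

```text
rows 5 each [-3.10, 0.74, -1.24, 0,0, 9.41]  tilt [-1.7996e+02 -5.0000e-02] from [0.4782 0.076  0.1981] 147.05
```

Run:
```python
from h import *
plan(.60,-.08,.26,102.2)
```

```text
rows 5 each [-4.06, -0.08, -1.24, 0,0, 8.97]  tilt [-1.7996e+02 -5.0000e-02] from [0.4782 0.076  0.1981] 147.05
```

Request:
arm_command(
  plan=[-4, -0.1, -1.2, 0, 0, 9, 0.5, -4, -0.1, -1.2, 0, 0, 9, 0.5, -4, -0.1, -1.2, 0, 0, 9, 0.5, -4, -0.1, -1.2, 0, 0, 9, 0.5, -4, -0.1, -1.2, 0, 0, 9, 0.5, 0, 0, 0, 0, 0, 0, 0.5, 0, 0, 0, 0, 0, 0, 0.5, 0, 0, 0, 0, 0, 0, 0.5],
)

```text
time: 48.58
tool_pos: [0.5973, -0.0772, 0.2567]
ee_rot: [-3.141, -0.001, 1.783]
wrist_force: [0.2, 1.0, -0.5]
width: 0.0473
```

Run:
```python
from h import *
o,s,T=look('w26',130,20,370,220,3.3,1.1)
cv2.imwrite('pics/w26f.png',cv2.cvtColor(s['pixels'],cv2.COLOR_RGB2BGR)); print(o['tool_pos'])
```

```text
[ 0.59727797 -0.07724009  0.2567009 ]
```

View pics/w26.png

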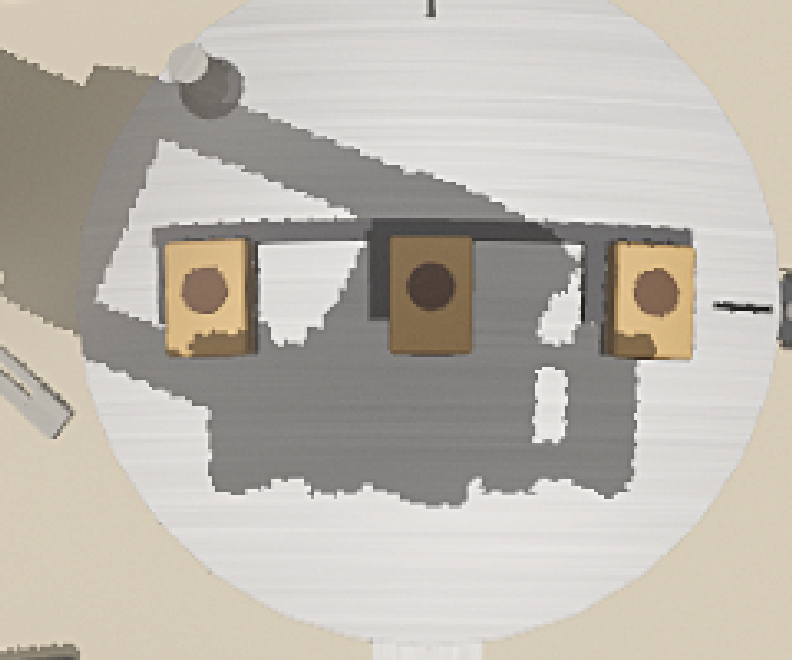

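View pics/w26f.png

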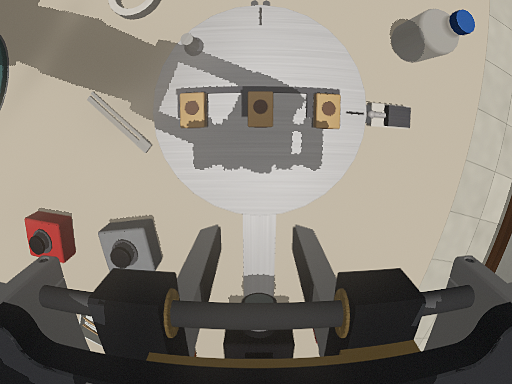

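Run:
```python
from h import *
o=robot.get_obs();s=cams.snapshot('wrist');T=wcam(o,s)
print(wtoz(T,s,(123,253),.067),wtoz(T,s,(38,244),.067))
sc=cams.snapshot('scene');crop(sc,'s26',90,90,300,200,3.5)
print(toz(sc,(237,141),.067))
plan(.428,-.25,.17,102.2)
```

```text
[ 0.42995824 -0.22355314  0.067     ] [ 0.26474893 -0.2557309   0.067     ]
[ 0.42560099 -0.2274482   0.067     ]
rows 5 each [-2.66, -4.04, 1.74, 0,0, -0.01]  tilt [-1.7999e+02 -2.0000e-02] from [ 0.5974 -0.0774  0.2571] 102.16
```

View pics/s26.png

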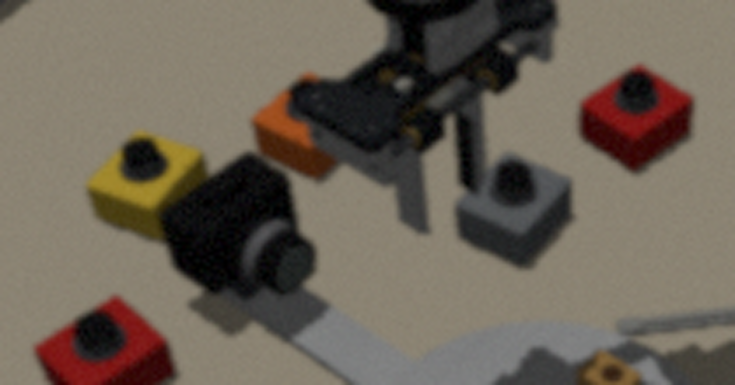

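Run:
```python
from h import *
plan(.428,-.226,.16,102.2)
```

```text
rows 5 each [-2.19, -3.94, 1.94, 0,0, -0.01]  tilt [-1.7999e+02 -2.0000e-02] from [ 0.5974 -0.0774  0.2571] 102.16
```

Request:
arm_command(
  plan=[-2.2, -3.9, 1.5, 0, 0, 0, 1, -2.2, -3.9, 1.5, 0, 0, 0, 1, -2.2, -3.9, 2, 0, 0, 0, 1, -2.2, -3.9, 2, 0, 0, 0, 1, -2.2, -3.9, 2, 0, 0, 0, 1, 0, 0, 0, 0, 0, 0, 1, 0, 0, 0, 0, 0, 0, 1, 0, 0, 0, 0, 0, 0, 1],
)

```text
time: 49.72
tool_pos: [0.4313, -0.2262, 0.1682]
ee_rot: [3.14, 0.001, 1.783]
wrist_force: [0.3, 0.0, -0.0]
width: 0.0004
```

Run:
```python
from h import *
o,s,T=look('w27',100,60,400,270,2.6,1.1)
print(o['tool_pos']); print(wproj(T,s,[.428,-.226,.067]))
```

```text
[ 0.43133607 -0.22617071  0.16816844]
[253.39065212 198.07809692]
```

View pics/w27.png

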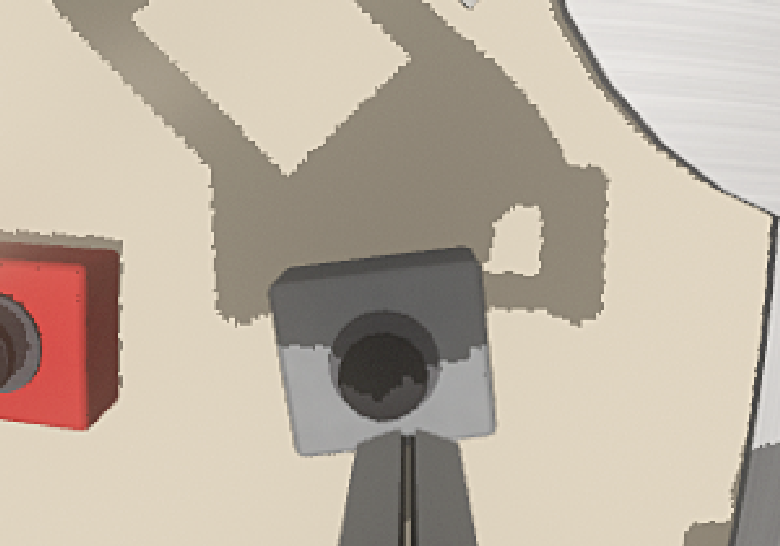

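Run:
```python
from h import *
o=robot.get_obs();s=cams.snapshot('wrist');T=wcam(o,s)
p=wtoz(T,s,(247.3,205),.067);print(p); plan(p[0],p[1],.08,102.2,n=2)
```

```text
[ 0.42367675 -0.23392572  0.067     ]
rows 2 each [-0.30, -0.45, 4.39, 0,0, -0.01]  tilt [1.7993e+02 5.0000e-02] from [ 0.4312 -0.2262  0.1679] 102.18
```

Request:
arm_command(
  plan=[-0.3, -0.4, 4.4, 0, 0, 0, 1, -0.3, -0.4, 4.3, 0, 0, 0, 1, 0, 0, 0, 0, 0, 0, 1, 0, 0, 0, 0, 0, 0, 1],
)

```text
time: 50.32
tool_pos: [0.4247, -0.2344, 0.0818]
ee_rot: [3.14, 0.001, 1.782]
wrist_force: [0.1, 0.0, 0.0]
width: 0.0005
```

Request:
arm_command(
  plan=[0, 0, 0.5, 0, 0, 0, 1, 0, 0, 0.5, 0, 0, 0, 1, 0, 0, 0.5, 0, 0, 0, 1, 0, 0, 0, 0, 0, 0, 1],
)

```text
time: 50.82
tool_pos: [0.4249, -0.2349, 0.0668]
ee_rot: [3.138, 0.003, 1.781]
wrist_force: [0.7, -0.1, 6.1]
width: 0.0003
```

Request:
arm_command(
  plan=[0, 0, 0.4, 0, 0, 0, 1, 0, 0, 0.3, 0, 0, 0, 1, 0, 0, 0.2, 0, 0, 0, 1, 0, 0, 0, 0, 0, 0, 1, 0, 0, 0, 0, 0, 0, 1],
)

```text
time: 51.45
tool_pos: [0.4251, -0.2351, 0.0629]
ee_rot: [3.138, 0.004, 1.782]
wrist_force: [-6.4, 5.6, 28.9]
width: 0.0006
```

Bottomed out (28.9 N at the stop). Release it.

Request:
arm_command(
  plan=[0, 0, -1, 0, 0, 0, 1, 0, 0, -1.5, 0, 0, 0, 1, 0, 0, -3, 0, 0, 0, 1, 0, 0, -5, 0, 0, 0, 1, 0, 0, 0, 0, 0, 0, 1, 0, 0, 0, 0, 0, 0, 1],
)

```text
time: 52.2
tool_pos: [0.4229, -0.2339, 0.1603]
ee_rot: [-3.14, -0.001, 1.781]
wrist_force: [-0.2, 0.1, -0.2]
width: 0.0003
```

Run:
```python
from h import *
o,s,T=look('w28',100,60,400,270,2.6,1.1)
sc=cams.snapshot('scene');crop(sc,'s28',170,120,330,240,5)
```

```text
(no output)
```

View pics/w28.png

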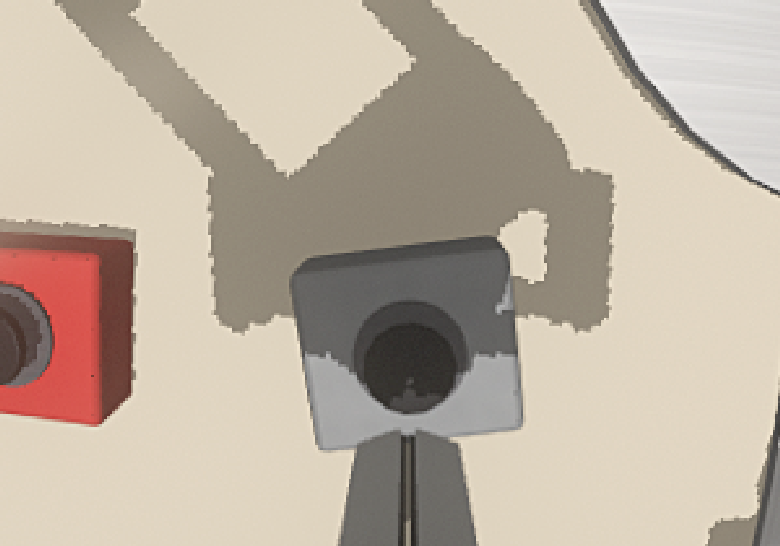

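View pics/s28.png

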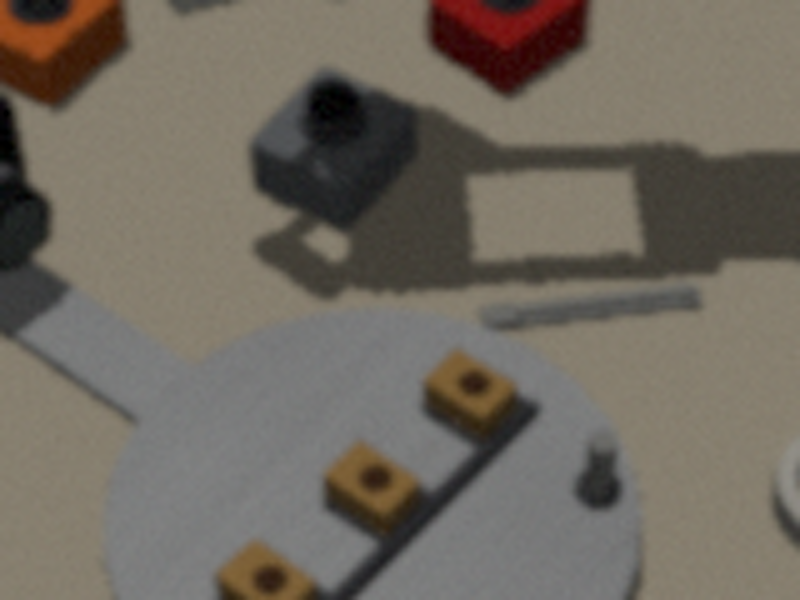

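Run:
```python
from h import *
plan(.4785,.0762,.16,147.1)
```

```text
rows 6 each [4.06, 3.54, -0.02, 0,0, -7.51]  tilt [-179.84   -0.18] from [ 0.4225 -0.2336  0.1591] 102.07
```

Request:
arm_command(
  plan=[4.1, 3.5, 0, 0, 0, -7.5, 0.5, 4.1, 3.5, 0, 0, 0, -7.5, 0.5, 4.1, 3.5, 0, 0, 0, -7.5, 0.5, 4.1, 3.5, 0, 0, 0, -7.5, 0.5, 4.1, 3.5, 0, 0, 0, -7.5, 0.5, 4.1, 3.5, 0, 0, 0, -7.5, 0.5, 0, 0, 0, 0, 0, 0, 0.5, 0, 0, 0, 0, 0, 0, 0.5],
)

```text
time: 53.3
tool_pos: [0.4759, 0.0763, 0.1599]
ee_rot: [-3.14, -0.002, 2.567]
wrist_force: [-1.3, -0.3, 0.1]
width: 0.0472
```

Request:
arm_command(
  plan=[0, 0, 0, 0, 0, 0, 0.5, 0, 0, 0, 0, 0, 0, 0.5],
)

```text
time: 53.55
tool_pos: [0.4766, 0.0755, 0.161]
ee_rot: [-3.141, -0.0, 2.564]
wrist_force: [1.2, -0.3, 0.2]
width: 0.0467
```

Run:
```python
from h import *
o,s,T=look('w29',120,60,400,260,2.8,1.1)
print(wproj(T,s,[.4785,.0758,.075]),wproj(T,s,[.4785,.0758,.075])*2.8-np.array([120,60])*2.8); plan(.4785,.0762,.058,147.1,n=2)
```

```text
[258.00480555 205.66642357] [386.41345553 407.86598599]
rows 2 each [-0.06, 0.08, 5.15, 0,0, -0.08]  tilt [-1.7999e+02 -1.0000e-02] from [0.4766 0.0756 0.1611] 146.95
```

View pics/w29.png

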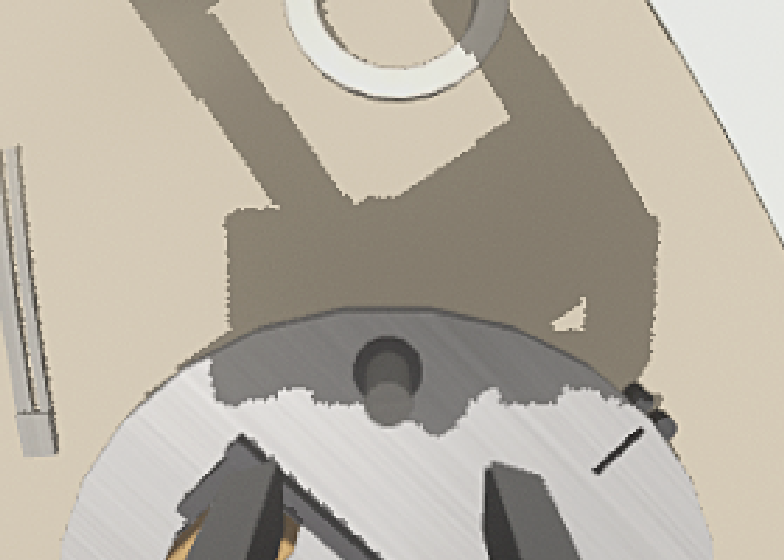

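Request:
arm_command(
  plan=[0, 0.1, 5.1, 0, 0, 0, 0.5, 0, 0.1, 5.1, 0, 0, 0, 0.5, 0, 0, 0, 0, 0, 0, 0.5, 0, 0, 0, 0, 0, 0, 0.5, 0, 0, 0, 0, 0, 0, 1, 0, 0, 0, 0, 0, 0, 1, 0, 0, 0, 0, 0, 0, 1, 0, 0, 0, 0, 0, 0, 1],
)

```text
time: 54.6
tool_pos: [0.4773, 0.0772, 0.06]
ee_rot: [-3.139, 0.001, 2.567]
wrist_force: [-2.9, -4.1, 4.6]
width: 0.015
```

```bash
python3 -c "
from h import *
defl()"
```

```text
post ang 147.14 deck 89.93999999999998 r 0.1275 yaw 147.08 F [-2.9 -4.1  4.6] 0.015
```

Request:
arm_command(
  plan=[-0.02, 0.44, 0, 0, 0, 2, 1, -0.02, 0.65, 0, 0, 0, 3, 1, -0.03, 0.87, 0, 0, 0, 4, 1, -0.03, 0.87, 0, 0, 0, 4, 1, -0.03, 0.87, 0, 0, 0, 4, 1, -0.03, 0.87, 0, 0, 0, 4, 1, -0.03, 0.87, 0, 0, 0, 4, 1, -0.03, 0.87, 0, 0, 0, 4, 1],
)

```text
time: 55.6
tool_pos: [0.5241, 0.1197, 0.06]
ee_rot: [-3.141, 0.002, 2.058]
wrist_force: [-1.3, -3.6, 4.9]
width: 0.0153
```

Request:
arm_command(
  plan=[-0.03, 0.87, 0, 0, 0, 4, 1, -0.03, 0.87, 0, 0, 0, 4, 1, -0.03, 0.87, 0, 0, 0, 4, 1, -0.03, 0.87, 0, 0, 0, 4, 1, -0.03, 0.87, 0, 0, 0, 4, 1, -0.03, 0.87, 0, 0, 0, 4, 1, -0.03, 0.87, 0, 0, 0, 4, 1, -0.03, 0.87, 0, 0, 0, 4, 1],
)

```text
time: 56.6
tool_pos: [0.5908, 0.1341, 0.06]
ee_rot: [-3.141, 0.001, 1.499]
wrist_force: [-2.9, -3.8, 5.8]
width: 0.0155
```

```bash
python3 -c "
from h import *
defl()"
```

```text
post ang 87.08 deck 29.879999999999995 r 0.1263 yaw 85.91 F [-2.9 -3.8  5.8] 0.0155
```

Request:
arm_command(
  plan=[-0.03, 0.87, 0, 0, 0, 4, 1, -0.03, 0.87, 0, 0, 0, 4, 1, -0.03, 0.87, 0, 0, 0, 4, 1, -0.03, 0.87, 0, 0, 0, 4, 1, -0.03, 0.87, 0, 0, 0, 4, 1, -0.02, 0.65, 0, 0, 0, 3, 1, -0.02, 0.65, 0, 0, 0, 3, 1, 0, 0.44, 0, 0, 0, 2, 1],
)

```text
time: 57.6
tool_pos: [0.6424, 0.1195, 0.0599]
ee_rot: [-3.127, 0.003, 1.014]
wrist_force: [-15.0, 4.2, 11.0]
width: 0.0153
```

Request:
arm_command(
  plan=[0, 0.44, 0, 0, 0, 1, 1, 0, 0, 0, 0, 0, 0, 1, 0, 0, 0, 0, 0, 0, 1],
)

```text
time: 57.98
tool_pos: [0.652, 0.1139, 0.06]
ee_rot: [3.142, -0.0, 0.995]
wrist_force: [-1.8, -2.0, 4.9]
width: 0.0153
```

```bash
python3 -c "
from h import *
defl()"
```

```text
post ang 57.43 deck 0.22999999999999687 r 0.1256 yaw 57.03 F [-1.8 -2.   4.9] 0.0153
```

Request:
arm_command(
  plan=[0, 0, 0, 0, 0, 0, 0.7, 0, 0, 0, 0, 0, 0, 0.5, 0, 0, 0, 0, 0, 0, 0.5, 0, 0, -5, 0, 0, 0, 0.5, 0, 0, -6, 0, 0, 0, 0.5, 0, 0, 0, 0, 0, 0, 0.5],
)

```text
time: 58.72
tool_pos: [0.6556, 0.1146, 0.1771]
ee_rot: [3.131, -0.009, 0.996]
wrist_force: [1.0, -0.3, 0.4]
width: 0.047
```

Run:
```python
from h import *
sc=cams.snapshot('scene');crop(sc,'s30',170,150,430,345,3)
plan(.5664,.093,.16,102.2)
```

```text
rows 5 each [-0.88, -1.62, 0.26, 0,0, -9.02]  tilt [179.67  -0.28] from [0.6539 0.1144 0.1731] 57.08
```

View pics/s30.png

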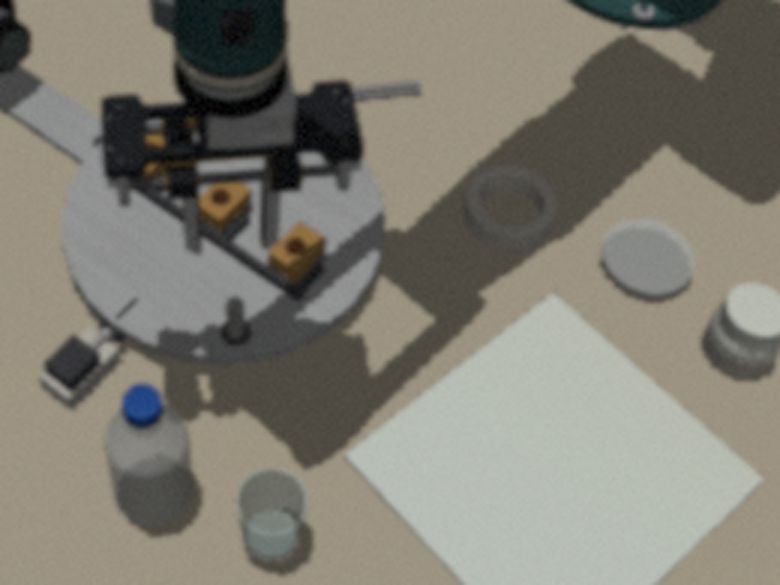

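Request:
arm_command(
  plan=[-0.9, -1.6, 0.3, 0, 0, -9, 0.1, -0.9, -1.6, 0.3, 0, 0, -9, 0.1, -0.9, -1.6, 0.3, 0, 0, -9, 0.1, -0.9, -1.6, 0.3, 0, 0, -9, 0.1, -0.9, -1.6, 0.3, 0, 0, -9, 0.1, 0, 0, 0, 0, 0, 0, 0.1, 0, 0, 0, 0, 0, 0, 0.1, 0, 0, 0, 0, 0, 0, 0.1],
)

```text
time: 59.78
tool_pos: [0.5658, 0.0921, 0.1538]
ee_rot: [-3.141, -0.0, 1.781]
wrist_force: [1.0, 0.8, 0.5]
width: 0.0848
```

Run:
```python
from h import *
o,s,T=look('w31',130,60,390,260,3,1.1)
sc=np.array([130,60])
dx=np.array([.9774,.2113]);dy=np.array([-.2113,.9774])
for a in (-.0225,.0225):
  for b in (-.016,.016): print((wproj(T,s,np.r_[np.array([.5662,.0928])+a*dx+b*dy,.06])-sc)*3)
plan(.5662,.0928,.052,102.2,n=3)
```

```text
[311.44621207 471.01057093]
[308.85543252 371.92858169]
[454.46018635 470.52707857]
[456.57376495 371.45327822]
rows 3 each [0.02, 0.02, 3.40, 0,0, -0.06]  tilt [-1.8e+02 -1.0e-02] from [0.5658 0.0921 0.1539] 102.03
```

View pics/w31.png

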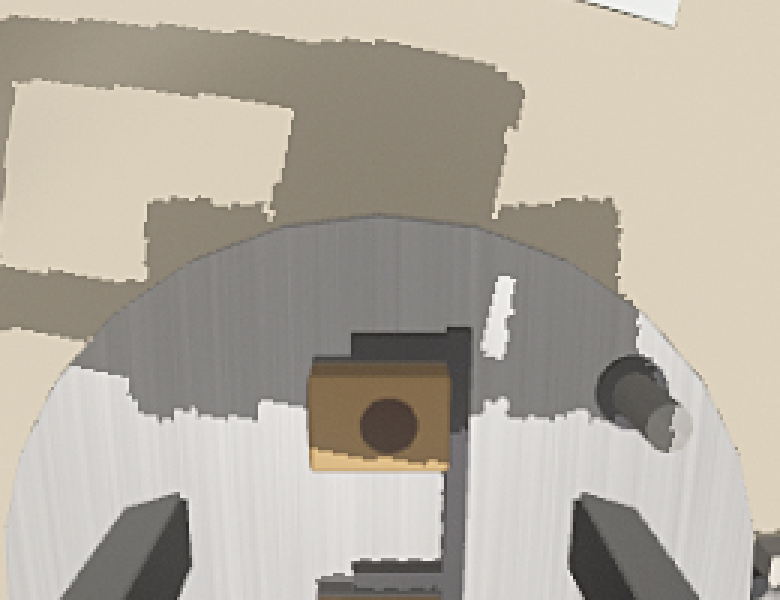

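Request:
arm_command(
  plan=[0, 0, 5, 0, 0, 0, 0.1, 0, 0, 4.2, 0, 0, 0, 0.1, 0, 0, 1, 0, 0, 0, 0.1, 0, 0, 0, 0, 0, 0, 0.1, 0, 0, 0, 0, 0, 0, 0.1],
)

```text
time: 60.45
tool_pos: [0.5671, 0.092, 0.0546]
ee_rot: [3.137, 0.001, 1.781]
wrist_force: [0.1, -0.6, -0.0]
width: 0.0845
```

Request:
arm_command(
  plan=[0, 0, 0, 0, 0, 0, 1, 0, 0, 0, 0, 0, 0, 1, 0, 0, 0, 0, 0, 0, 1, 0, 0, 0, 0, 0, 0, 1, 0, 0, 0, 0, 0, 0, 1],
)

```text
time: 61.08
tool_pos: [0.5653, 0.0918, 0.0522]
ee_rot: [3.142, -0.0, 1.781]
wrist_force: [-0.3, 0.1, 0.3]
width: 0.0446
```

Request:
arm_command(
  plan=[0, 0, -2, 0, 0, 0, 1, 0, 0, -4, 0, 0, 0, 1, 0, 0, -4, 0, 0, 0, 1, 0, 0, 0, 0, 0, 0, 1],
)

```text
time: 61.58
tool_pos: [0.5677, 0.092, 0.1565]
ee_rot: [3.133, 0.001, 1.781]
wrist_force: [0.2, -0.1, -0.8]
width: 0.0447
```

Run:
```python
from h import *
plan(.50,.41,.13,90)
sc=cams.snapshot('scene'); 
for px in ((418,158+230*0),): pass
im=sc['pixels'];
# board corners in the scene by approx
for px in ((355,250),(423,311),(353,368),(287,304)): print(toz(sc,px,.004).round(3))
```

```text
rows 6 each [5.41, -0.47, 0.44, 0,0, 2.01]  tilt [1.7951e+02 7.0000e-02] from [0.5677 0.092  0.1565] 102.07
[0.396 0.252 0.004]
[0.396 0.474 0.004]
[0.628 0.462 0.004]
[0.642 0.256 0.004]
```

Request:
arm_command(
  plan=[5.3, -0.5, 0, 0, 0, 2, 1, 5.3, -0.5, 0, 0, 0, 2, 1, 5.3, -0.5, 0.5, 0, 0, 2, 1, 5.3, -0.5, 0.5, 0, 0, 2, 1, 5.3, -0.5, 0.5, 0, 0, 2, 1, 5.3, -0.5, 0.5, 0, 0, 2, 1, 0, 0, 4, 0, 0, 0, 1, 0, 0, 3, 0, 0, 0, 1],
)

```text
time: 62.62
tool_pos: [0.4943, 0.4029, 0.0576]
ee_rot: [-3.137, 0.003, 1.574]
wrist_force: [-0.6, 0.0, -1.0]
width: 0.0445
```

Request:
arm_command(
  plan=[0, 0, 0, 0, 0, 0, 1, 0, 0, 0, 0, 0, 0, 1],
)

```text
time: 62.88
tool_pos: [0.4966, 0.403, 0.0621]
ee_rot: [-3.141, 0.0, 1.572]
wrist_force: [0.9, -0.2, 0.1]
width: 0.0445
```

Request:
arm_command(
  plan=[0, 0, 2, 0, 0, 0, 1, 0, 0, 1, 0, 0, 0, 1, 0, 0, 0.2, 0, 0, 0, 1, 0, 0, 0, 0, 0, 0, 1, 0, 0, 0, 0, 0, 0, 1],
)

```text
time: 63.5
tool_pos: [0.4969, 0.4034, 0.0308]
ee_rot: [3.141, -0.001, 1.572]
wrist_force: [-1.1, -0.2, -0.9]
width: 0.0446
```

Request:
arm_command(
  plan=[0, 0, 0.2, 0, 0, 0, 1, 0, 0, 0.1, 0, 0, 0, 1, 0, 0, 0, 0, 0, 0, 1],
)

```text
time: 63.88
tool_pos: [0.4965, 0.4031, 0.0271]
ee_rot: [-3.141, 0.0, 1.572]
wrist_force: [-1.3, -0.3, -0.7]
width: 0.0447
```

Request:
arm_command(
  plan=[0, 0, 0.1, 0, 0, 0, 1, 0, 0, 0, 0, 0, 0, 1],
)

```text
time: 64.12
tool_pos: [0.4966, 0.4032, 0.0262]
ee_rot: [3.141, -0.0, 1.572]
wrist_force: [-0.2, 0.3, -0.6]
width: 0.0446
```

Request:
arm_command(
  plan=[0, 0, 0, 0, 0, 0, 0.75, 0, 0, 0, 0, 0, 0, 0.5, 0, 0, 0, 0, 0, 0, 0.2, 0, 0, 0, 0, 0, 0, 0.1, 0, 0, -4, 0, 0, 0, 0.1, 0, 0, -6, 0, 0, 0, 0.1, 0, 0, -3, 0, 0, 0, 0.1, 0, 0, 0, 0, 0, 0, 0.1],
)

```text
time: 65.12
tool_pos: [0.4981, 0.4043, 0.1602]
ee_rot: [3.135, -0.004, 1.572]
wrist_force: [-0.9, -0.6, 0.6]
width: 0.0843
```

Run:
```python
from h import *
o,s,T=look('w32',100,60,400,260,2.6,1.1)
plan(.5843,.0095,.16,102.2)
```

```text
rows 8 each [-5.01, 0.63, -0.04, 0,0, -1.52]  tilt [ 1.7989e+02 -8.0000e-02] from [0.4969 0.4034 0.157 ] 90.07
```

View pics/w32.png

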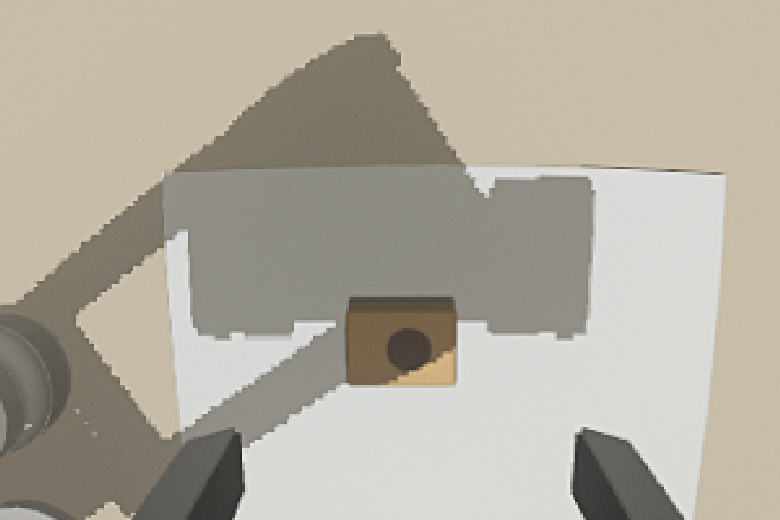

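Request:
arm_command(
  plan=[-5, 0.6, 0, 0, 0, -1.5, 0.1, -5, 0.6, 0, 0, 0, -1.5, 0.1, -5, 0.6, 0, 0, 0, -1.5, 0.1, -5, 0.6, 0, 0, 0, -1.5, 0.1, -5, 0.6, 0, 0, 0, -1.5, 0.1, -5, 0.6, 0, 0, 0, -1.5, 0.1, -5, 0.6, 0, 0, 0, -1.5, 0.1, -5, 0.6, 0, 0, 0, -1.5, 0.1],
)

```text
time: 66.18
tool_pos: [0.5799, 0.0086, 0.1526]
ee_rot: [-3.136, -0.002, 1.782]
wrist_force: [0.2, -0.2, -0.6]
width: 0.0847
```

Request:
arm_command(
  plan=[0, 0, 0, 0, 0, 0, 0.1, 0, 0, 0, 0, 0, 0, 0.1, 0, 0, 0, 0, 0, 0, 0.1],
)

```text
time: 66.55
tool_pos: [0.5805, 0.0114, 0.1551]
ee_rot: [-3.14, -0.001, 1.783]
wrist_force: [-0.9, 0.8, -0.3]
width: 0.0842
```

Run:
```python
from h import *
o,s,T=look('w33',130,60,390,260,3,1.1)
sc=np.array([130,60])
dx=np.array([.9774,.2113]);dy=np.array([-.2113,.9774])
for a in (-.0225,.0225):
  for b in (-.016,.016): print((wproj(T,s,np.r_[np.array([.5843,.0095])+a*dx+b*dy,.06])-sc)*3)
plan(.5843,.0095,.052,102.2,n=3)
```

```text
[320.97324774 479.21503891]
[318.93219587 381.14041265]
[462.81536781 479.06237092]
[465.49651768 381.10441541]
rows 3 each [-0.09, 0.10, 3.45, 0,0, -0.01]  tilt [-1.7994e+02 -4.0000e-02] from [0.5807 0.0114 0.1555] 102.18
```

View pics/w33.png

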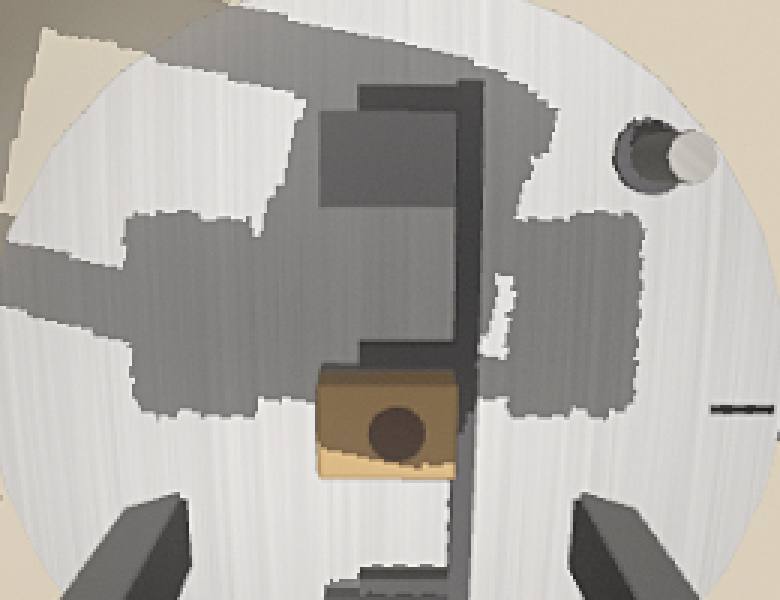

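Request:
arm_command(
  plan=[-0.2, 0.2, 5, 0, 0, 0, 0.1, 0, 0, 4.3, 0, 0, 0, 0.1, 0, 0, 1, 0, 0, 0, 0.1, 0, 0, 0, 0, 0, 0, 0.1, 0, 0, 0, 0, 0, 0, 0.1],
)

```text
time: 67.22
tool_pos: [0.5853, 0.0087, 0.0557]
ee_rot: [3.137, 0.001, 1.782]
wrist_force: [0.5, 0.2, 0.5]
width: 0.0845
```

Request:
arm_command(
  plan=[0, 0, 0, 0, 0, 0, 1, 0, 0, 0, 0, 0, 0, 1, 0, 0, 0, 0, 0, 0, 1, 0, 0, 0, 0, 0, 0, 1, 0, 0, 0, 0, 0, 0, 1],
)

```text
time: 67.85
tool_pos: [0.5832, 0.0084, 0.0531]
ee_rot: [-3.14, -0.0, 1.781]
wrist_force: [-1.6, -0.8, 1.0]
width: 0.0443
```

Request:
arm_command(
  plan=[0, 0, -2, 0, 0, 0, 1, 0, 0, -4, 0, 0, 0, 1, 0, 0, -4, 0, 0, 0, 1, 0, 0, 0, 0, 0, 0, 1],
)

```text
time: 68.35
tool_pos: [0.5861, 0.0083, 0.1576]
ee_rot: [3.133, 0.002, 1.781]
wrist_force: [0.1, -0.3, -0.9]
width: 0.0446
```

Run:
```python
from h import *
plan(.58,.31,.13,95)
```

```text
rows 6 each [4.98, 0.70, 0.46, 0,0, 1.18]  tilt [1.7951e+02 1.4000e-01] from [0.5861 0.0083 0.1576] 102.07
```

Request:
arm_command(
  plan=[5, 0.7, 0, 0, 0, 1.2, 1, 5, 0.7, 0, 0, 0, 1.2, 1, 5, 0.7, 0.5, 0, 0, 1.2, 1, 5, 0.7, 0.5, 0, 0, 1.2, 1, 5, 0.7, 0.5, 0, 0, 1.2, 1, 5, 0.7, 0.5, 0, 0, 1.2, 1, 0, 0, 4, 0, 0, 0, 1, 0, 0, 3, 0, 0, 0, 1],
)

```text
time: 69.35
tool_pos: [0.5761, 0.3116, 0.0591]
ee_rot: [-3.138, 0.001, 1.658]
wrist_force: [-0.1, 0.6, -1.8]
width: 0.0445
```

Request:
arm_command(
  plan=[0, 0, 0, 0, 0, 0, 1, 0, 0, 0, 0, 0, 0, 1, 0, 0, 0, 0, 0, 0, 1],
)

```text
time: 69.72
tool_pos: [0.5791, 0.3114, 0.0653]
ee_rot: [3.138, -0.001, 1.655]
wrist_force: [-0.4, -0.1, -0.1]
width: 0.0448
```

Request:
arm_command(
  plan=[0, 0, 2, 0, 0, 0, 1, 0, 0, 1.2, 0, 0, 0, 1, 0, 0, 0.2, 0, 0, 0, 1, 0, 0, 0, 0, 0, 0, 1, 0, 0, 0, 0, 0, 0, 1],
)

```text
time: 70.35
tool_pos: [0.5781, 0.3113, 0.0295]
ee_rot: [3.141, -0.0, 1.656]
wrist_force: [1.0, 1.1, -1.1]
width: 0.045
```

Request:
arm_command(
  plan=[0, 0, 0.2, 0, 0, 0, 1, 0, 0, 0, 0, 0, 0, 1, 0, 0, 0, 0, 0, 0, 1],
)

```text
time: 70.72
tool_pos: [0.5779, 0.3112, 0.0273]
ee_rot: [3.141, -0.0, 1.656]
wrist_force: [-0.7, 0.6, 0.1]
width: 0.0446
```

Request:
arm_command(
  plan=[0, 0, 0, 0, 0, 0, 0.75, 0, 0, 0, 0, 0, 0, 0.5, 0, 0, 0, 0, 0, 0, 0.2, 0, 0, 0, 0, 0, 0, 0.1, 0, 0, -4, 0, 0, 0, 0.1, 0, 0, -6, 0, 0, 0, 0.1, 0, 0, -3, 0, 0, 0, 0.1, 0, 0, 0, 0, 0, 0, 0.1],
)

```text
time: 71.72
tool_pos: [0.5796, 0.3119, 0.1613]
ee_rot: [3.134, -0.003, 1.656]
wrist_force: [-0.6, 0.2, -0.3]
width: 0.0852
```

Run:
```python
from h import *
o,s,T=look('w34',100,60,400,260,2.6,1.1)
plan(.6022,-.0735,.16,102.2)
```

```text
rows 8 each [-4.81, -0.38, -0.02, 0,0, -0.92]  tilt [ 1.7987e+02 -4.0000e-02] from [0.5783 0.3113 0.158 ] 94.87
```

View pics/w34.png

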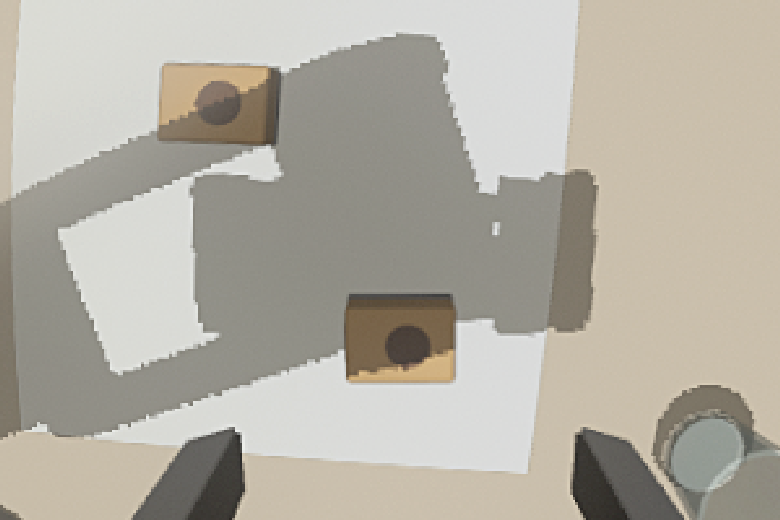

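Two blocks are upright on the board. Now bay c.

Request:
arm_command(
  plan=[-4.8, -0.4, 0, 0, 0, -0.9, 0.1, -4.8, -0.4, 0, 0, 0, -0.9, 0.1, -4.8, -0.4, 0, 0, 0, -0.9, 0.1, -4.8, -0.4, 0, 0, 0, -0.9, 0.1, -4.8, -0.4, 0, 0, 0, -0.9, 0.1, -4.8, -0.4, 0, 0, 0, -0.9, 0.1, -4.8, -0.4, 0, 0, 0, -0.9, 0.1, -4.8, -0.4, 0, 0, 0, -0.9, 0.1],
)

```text
time: 72.78
tool_pos: [0.5981, -0.0745, 0.1535]
ee_rot: [-3.136, -0.003, 1.782]
wrist_force: [-0.1, -0.7, -0.7]
width: 0.0848
```

Request:
arm_command(
  plan=[0, 0, 0, 0, 0, 0, 0.1, 0, 0, 0, 0, 0, 0, 0.1, 0, 0, 0, 0, 0, 0, 0.1],
)

```text
time: 73.15
tool_pos: [0.5992, -0.0719, 0.1561]
ee_rot: [-3.14, -0.001, 1.783]
wrist_force: [-0.1, 0.6, 0.6]
width: 0.0845
```

Run:
```python
from h import *
o,s,T=look('w35',130,60,390,260,3,1.1)
sc=np.array([130,60])
dx=np.array([.9774,.2113]);dy=np.array([-.2113,.9774])
for a in (-.0225,.0225):
  for b in (-.016,.016): print((wproj(T,s,np.r_[np.array([.6022,-.0735])+a*dx+b*dy,.06])-sc)*3)
plan(.6015,-.0735,.052,102.2,n=3)
```

```text
[318.79423616 477.05015838]
[316.700154   379.19882343]
[460.24598459 476.91264723]
[462.81919708 379.15180363]
rows 3 each [-0.07, 0.06, 3.48, 0,0, -0.01]  tilt [-1.7995e+02 -5.0000e-02] from [ 0.5994 -0.0719  0.1565] 102.18
```

View pics/w35.png

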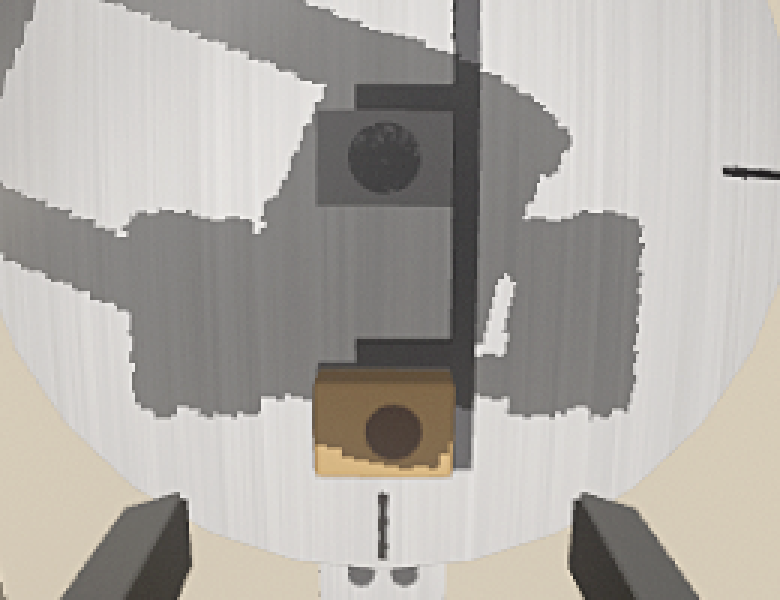

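Request:
arm_command(
  plan=[-0.1, 0.1, 5, 0, 0, 0, 0.1, 0, 0, 4.4, 0, 0, 0, 0.1, 0, 0, 1, 0, 0, 0, 0.1, 0, 0, 0, 0, 0, 0, 0.1, 0, 0, 0, 0, 0, 0, 0.1],
)

```text
time: 73.82
tool_pos: [0.6026, -0.0741, 0.0559]
ee_rot: [3.137, 0.002, 1.782]
wrist_force: [-0.4, 0.1, 0.6]
width: 0.0846
```

Request:
arm_command(
  plan=[0, 0, 0, 0, 0, 0, 1, 0, 0, 0, 0, 0, 0, 1, 0, 0, 0, 0, 0, 0, 1, 0, 0, 0, 0, 0, 0, 1, 0, 0, 0, 0, 0, 0, 1],
)

```text
time: 74.45
tool_pos: [0.6008, -0.0742, 0.0532]
ee_rot: [-3.141, -0.0, 1.781]
wrist_force: [-0.5, -0.1, 1.3]
width: 0.0442
```

Request:
arm_command(
  plan=[0, 0, -2, 0, 0, 0, 1, 0, 0, -4, 0, 0, 0, 1, 0, 0, -4, 0, 0, 0, 1, 0, 0, 0, 0, 0, 0, 1],
)

```text
time: 74.95
tool_pos: [0.6033, -0.0746, 0.1577]
ee_rot: [3.133, 0.003, 1.781]
wrist_force: [0.7, -0.3, -0.9]
width: 0.0448
```

Run:
```python
from h import *
plan(.455,.31,.14,105,n=8)
```

```text
rows 8 each [5.11, -0.69, 0.22, 0,0, -0.37]  tilt [179.54   0.2 ] from [ 0.6033 -0.0746  0.1577] 102.07
```

Request:
arm_command(
  plan=[5.1, -0.7, 0.2, 0, 0, -0.4, 1, 5.1, -0.7, 0.2, 0, 0, -0.4, 1, 5.1, -0.7, 0.2, 0, 0, -0.4, 1, 5.1, -0.7, 0.2, 0, 0, -0.4, 1, 5.1, -0.7, 0.2, 0, 0, -0.4, 1, 5.1, -0.7, 0.2, 0, 0, -0.4, 1, 5.1, -0.7, 0.2, 0, 0, -0.4, 1, 5.1, -0.7, 0.2, 0, 0, -0.4, 1],
)

```text
time: 75.95
tool_pos: [0.4498, 0.3106, 0.1351]
ee_rot: [-3.139, 0.001, 1.837]
wrist_force: [0.5, -0.9, -0.4]
width: 0.0448
```

Request:
arm_command(
  plan=[0, 0, 4, 0, 0, 0, 1, 0, 0, 4, 0, 0, 0, 1, 0, 0, 0, 0, 0, 0, 1, 0, 0, 0, 0, 0, 0, 1, 0, 0, 0, 0, 0, 0, 1],
)

```text
time: 76.58
tool_pos: [0.4528, 0.3101, 0.0593]
ee_rot: [3.138, -0.001, 1.837]
wrist_force: [0.6, -0.3, 0.2]
width: 0.0445
```

Request:
arm_command(
  plan=[0, 0, 1.8, 0, 0, 0, 1, 0, 0, 0.9, 0, 0, 0, 1, 0, 0, 0.2, 0, 0, 0, 1, 0, 0, 0, 0, 0, 0, 1, 0, 0, 0, 0, 0, 0, 1],
)

```text
time: 77.2
tool_pos: [0.4516, 0.3097, 0.0284]
ee_rot: [3.141, -0.0, 1.837]
wrist_force: [-0.5, 0.9, 0.2]
width: 0.0446
```

Request:
arm_command(
  plan=[0, 0, 0.1, 0, 0, 0, 1, 0, 0, 0, 0, 0, 0, 1, 0, 0, 0, 0, 0, 0, 1],
)

```text
time: 77.58
tool_pos: [0.4514, 0.3096, 0.0272]
ee_rot: [3.141, -0.0, 1.837]
wrist_force: [-0.0, -0.2, -0.6]
width: 0.0445
```

Request:
arm_command(
  plan=[0, 0, 0, 0, 0, 0, 0.75, 0, 0, 0, 0, 0, 0, 0.5, 0, 0, 0, 0, 0, 0, 0.2, 0, 0, 0, 0, 0, 0, 0.1, 0, 0, -4, 0, 0, 0, 0.1, 0, 0, -6, 0, 0, 0, 0.1, 0, 0, -6, 0, 0, 0, 0.1, -4, 0, -6, 0, 0, 0, 0.1],
)

```text
time: 78.58
tool_pos: [0.4603, 0.2772, 0.2418]
ee_rot: [3.14, -0.001, 1.841]
wrist_force: [1.4, -0.7, 0.3]
width: 0.0845
```

Request:
arm_command(
  plan=[0, 0, 0, 0, 0, 0, 0.1, 0, 0, 0, 0, 0, 0, 0.1, 0, 0, 0, 0, 0, 0, 0.1],
)

```text
time: 78.95
tool_pos: [0.4595, 0.2762, 0.2366]
ee_rot: [-3.137, 0.0, 1.838]
wrist_force: [-0.4, -0.1, 0.1]
width: 0.0842
```

Run:
```python
from h import *
s=snap('wrist','w36');sc=cams.snapshot('scene');crop(sc,'s36',90,60,440,380,1.8)
```

```text
(no output)
```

View pics/w36.png

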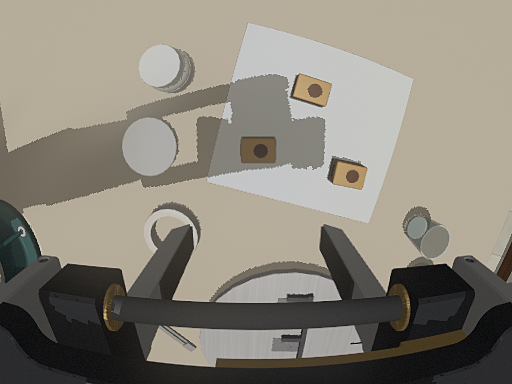

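View pics/s36.png

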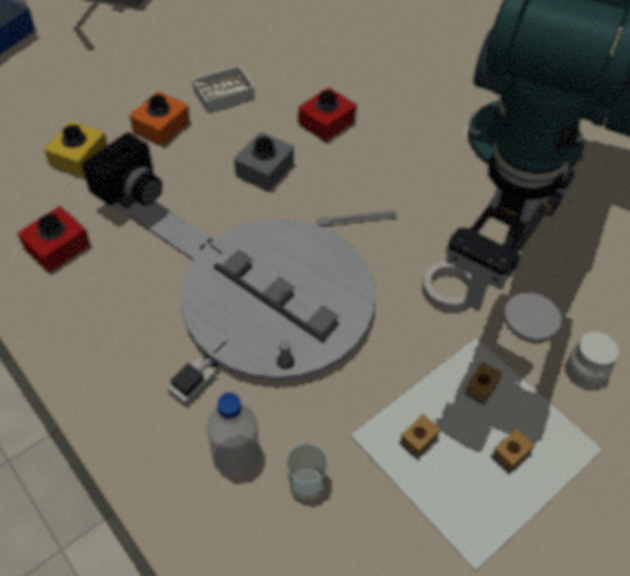

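```bash
python3 -c "
from bench import close_job
print(close_job())"
```

```text
the job is handed in; nothing more can be done
None
```

The job is done and handed in at about 79 s of the 210 s allowed; no verdict came back.

- **Loading:** All three blocks went into their own bays. One had been knocked about 4 cm on the board, to its edge, before I reached it; I found it again in the wrist camera and picked it up there. At first the middle block seemed to sit about 1 mm off its side stop. I pushed it and the -y end block with closed fingers until they met hard contact at the side stop. The +y end block met its stop while still held. All three were then pushed hard against the back rail. The close-ups showed no gaps.
- **Photograph:** The deck turned to 90.0° by the arm's reading at the post, and the overhead view showed the blocks still flush. I pressed the plunger of the grey release box about 12 mm until it bottomed, at 28.9 N, then let it come up. The red, orange and yellow look-alikes were not touched.
- **Return:** The deck went back to about 0.2° of its start (within reading error), with its mark in line with the detent housing. All three blocks stand upright inside the white board. In the last scene picture nothing else on the bench appeared to have moved, and the gripper was clear and touching nothing.

**Disagreement:** The top camera placed the blocks 8–11 mm off in y from the wrist and scene cameras. I worked from the wrist and scene cameras, and the grasps confirmed them.

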